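# Push, click, tug: load the last reagent bottle and prove both bottles are retained

### The job

Take the last bottle out of its strip tray, press it into the empty leaning holder until it is fully home and both spring clips have snapped in over its shoulder, and prove that it is retained: without pulling it out, tug it straight outward along its leaning axis to about 12 N and keep up the pull for about half a second. Then tug the bottle that already sat in the other holder in the same way, and leave both fully home. Stack the emptied tray squarely on the pile of empty trays, its foot inside the rim, and leave the pile, the timer, the sample cup and the marker where they are.

Things in the scene. Friction and masses are not known exactly. Their poses are not given: they have to be found in the camera images.
- bottle_last: small white reagent bottle with a white screw cap, 57 mm tall; body 28 mm wide up to 45 mm above its base, then the flat shoulder and the cap, 22.4 mm wide. Mass 30 to 65 g. Origin at the centre of its base, z along its axis to the cap. It stands loose in the strip tray, its base 8 mm above the bench
- bottle_seated: small white reagent bottle with a white screw cap, 57 mm tall; body 28 mm wide up to 45 mm above its base, then the flat shoulder and the cap, 22.4 mm wide. Mass 30 to 65 g. Origin at the centre of its base, z along its axis to the cap. It is already seated in holder_full
- holder_free_bay (a point): centre of the bore's floor in the empty holder: a fully seated bottle's base lies here. z points out along the leaning bottle axis, x to the back clip, -x to the front clip; y is level and free of clips, so close the fingers along y. Block top at z = 24 mm; clip noses at z = 43 to 57 mm; clips reach |y| = 10 mm, |x| = 39 mm, z = 59 mm: bring a bottle's base in from z above 65 mm
- holder_full_bay (a point): the same point in the occupied holder: centre of the bore's floor and of bottle_seated's base; z out along the leaning axis (30 degrees from vertical), x to the back clip, y level and free of clips (close the fingers along y)
- holder_free: holder, empty at the start; fixed. White block 48 x 54 mm with a bore, on a grey wedge foot. Origin at the centre of the foot's underside, on a grey plate, z up. The bore (33 mm wide, 24 mm deep, 4 mm chamfer) leans 30 degrees from vertical towards the holder's -x. A steel upright with a black clip stands before it (-x) and behind it (+x). The two holders stand 82 mm apart along their y
- holder_full: the other holder, like holder_free (white block on a wedge foot, origin at the centre of its underside, bore leaning 30 degrees to its -x); fixed; bottle_seated sits in it at the start
- holder_free_front (a joint): front spring clip of the empty holder (on the bay's -x side), black slider with wedge nose. Value in m: 0 = in (nose 11.7 mm from the axis, over a seated bottle's shoulder), 0.001 to 0.003 = pushed aside by a bottle's body, 0.004 = stop. A bottle pushed in along -z with 8 to 18 N spreads the clips; over the last 3 mm they snap in and draw it onto the bore's floor
- holder_free_back (a joint): back spring clip of the empty holder (on the bay's +x side), black slider with wedge nose. Value in m: 0 = in (nose 11.7 mm from the axis, over a seated bottle's shoulder), 0.001 to 0.003 = pushed aside by a bottle's body, 0.004 = stop. Pulled along +z, a bottle has about 1 mm of slack, then a springy stop of roughly 10 N per mm; the clips hold 12 N safely and let go near 28 N
- holder_full_front (a joint): front spring clip of the occupied holder (on the bay's -x side), black slider with wedge nose. Value in m: 0 = in (nose 11.7 mm from the axis, over a seated bottle's shoulder), 0.001 to 0.003 = pushed aside by a bottle's body, 0.004 = stop. A bottle pushed in along -z with 8 to 18 N spreads the clips; over the last 3 mm they snap in and draw it onto the bore's floor
- holder_full_back (a joint): back spring clip of the occupied holder (on the bay's +x side), black slider with wedge nose. Value in m: 0 = in (nose 11.7 mm from the axis, over a seated bottle's shoulder), 0.001 to 0.003 = pushed aside by a bottle's body, 0.004 = stop. Pulled along +z, a bottle has about 1 mm of slack, then a springy stop of roughly 10 N per mm; the clips hold 12 N safely and let go near 28 N
- tray: open grey strip tray, 140 mm long (x), 44 mm wide (y), 32 mm high, walls 3 mm, inner floor 8 mm up. Its inset foot, 6 mm high, 126 x 30 mm, drops with 4 mm play into the rim of a like tray. Origin at the centre of the foot's underside, z up. Grasp from above across the 44 mm. It stands on the bench left or right of the holders with the last bottle in it; 90 g
- empty_top: open grey strip tray, 140 mm long (x), 44 mm wide (y), 32 mm high, walls 3 mm, inner floor 8 mm up. Its inset foot, 6 mm high, 126 x 30 mm, drops with 4 mm play into the rim of a like tray. Origin at the centre of the foot's underside, z up. Grasp from above across the 44 mm. Top of the pile of two empties, across from the other tray; a tray nested on it has its origin 27 mm above this one's
- empty_low: the lower, like tray of the pile, on the bench
- timer: bystander: white bench timer lying on its back, 66 x 62 x 18 mm, origin at the centre of its underside
- sample_cup: bystander: white sample cup with screw lid, 46 mm wide, 57 mm high, origin at the centre of its underside
- marker: bystander: marker pen lying on the bench, 135 mm long, 17 mm thick, origin under its middle

How it is judged:
By the outcome, as a careful person would: the job done as asked, in the order asked, and still so for the second after the job is handed in, with the robot touching nothing.
It also fails if it takes over 69 s, if anything falls off the work surface, if the arm or the gripper's body presses on something with over 40 N, if the wrist force passes 120 N, or if a joint passes its speed limit or range.

### The arm

A 6-joint arm with a two-finger parallel gripper is mounted at the origin on a cart in front of the work surface, level with it; the furniture and walls round the work are solid. World frame = base frame: x ahead of the robot, y to its left, z up, the work surface at z = 0. Lengths are in mm, angles in rad, forces in N, time in s.
With the tool pointing down it reaches from about 350 to 975 mm from the base axis. Payload 7.1 kg.
Tool frame: the origin (TCP) lies between the finger pads; the fingertips stand 17 mm ahead of it and the grasp point (between the pads) lies 2 mm behind it; z points along the fingers, y is the line along which they close (so a half turn about z gives the same grasp; the last joint's range is limited). The gripper opens to 88 mm and grips with 3 to 60 N. Pads are 20 mm wide; open, the fingers measure 115 mm over their backs; the gripper's body (75 mm by 178 mm) begins 61 mm behind the grasp point.
Start: joints at [1.09, 0.423, 1.63, -0, 1.089, -0.019], TCP at [278.443, 559.531, 239.675] pointing down, gripper open.
Joint ranges: [-3, 3], [-0.9, 2.11], [0.09, 2.58], [-1.31, 4.45], [0.11, 2.69], [-2.54, 2.54]. Speed limits (rad/s): [2.39, 2.39, 3.01, 3.14, 3.14, 3.14].

### API

Orientations are given as a rotation vector (axis times angle).
In Python, from bench import robot, viewer gives the robot as it stands. The module is installed in compiled form; this text tells all that it offers.
- The arm moves only by the tool carry_out, never from a script. Its argument "increments" is a list of rows, each an object with "translation": the shift along the world's x, y, z in cm, a list of three; "spin": the turn about the world's z in rad; "hand": the opening, from 0 (shut) to 1 (fully open). In form: [{"translation": [x, y, z], "spin": spin, "hand": hand}, ...]. A call has 1 to 10 rows; each row shifts and turns the commanded pose from where the row before left it; what a row does not reach is not made up. A row lasts 1/8 s, in which the tool goes at most 62.5 mm and 10.7 degrees, less where a joint would pass 70% of its speed; a pose out of reach is approached as far as the arm can. A call with a gripper value outside its range is refused whole. The fingers move at their own pace and stop on an object; "newtons" is the grip in N (left out, the last holds). Time passes only in rows, so rows that do not move let the fingers close. It gives the time, the measured TCP pose, the force, the opening and the grip force at its end, in the units of the state.
- robot.get_obs(): the state, without advancing time (a new reading comes with each control period).
- viewer.grab_frame(name): name is "scene" or "side" or "wrist"; returns (picture, depth): 480x640x3 uint8, red, green, blue; 480x640 float32, mm along the optical axis (not along the pixel's ray), 0 where there is no reading.
- viewer.calibration(name): a dict with "K" (3x3 intrinsics, pixels), "distortion" ([k1, k2, p1, p2, k3] as OpenCV has them; the pictures are not rectified), "extrinsics" (4x4, takes a point from camera to world coordinates); the wrist camera has in their place "T_tool_cam" (4x4, takes a point from camera to tool coordinates, whose origin is the TCP and whose axes are the flange's). Camera axes: x right, y down, z forward; pixel columns grow to the right and rows downward; lengths in mm; the calibration is good to about 2 mm. A picture is of the moment at which its call begins: read the wrist's pose just before it. calibration takes no time and is no camera call.
- robot.close_job(): hands the job in; it is judged then, once.
The state is a dict: "time_s": time; "qpos": joint angles; "dq": joint speeds; "tau": joint torques, N m; "tcp_pos": TCP position; "ee_rot": TCP orientation; "wrist_force": force on the tool from outside, world axes, zero at the start; "torque": the same for the moment, N m; "gripper_width": finger opening in mm; "finger_force": force on a finger pad.
Only numpy, scipy, OpenCV 4.12 (cv2) and the standard library are available. Lean on these libraries where they do the work, as an engineer would, in place of code of your own. Each camera call takes 0.05 s, during which the arm holds its last target. There are 200 camera calls.

## Working session

There is one attempt and no reset: what is moved stays moved. The work goes in short steps, Python scripts to look and compute and a tool call to move; the robot and the scene stay as the last step left them, time stands still between calls to the robot, and variables do not carry over. Pictures are saved under pics/ and viewed, at most 10 in all, crops included, and the job is handed in when it is done.

Besides the shell and the picture viewer there is one more tool, called after ">>>" as a command line: name --argument value ..., lists and objects as JSON in quotes. carry_out: Moves the arm, as the interface text tells. Its arguments: {"type":"object","properties":{"increments":{"type":"array","items":{"type":"object","properties":{"translation":{"type":"array","items":{"type":"number"}},"spin":{"type":"number"},"hand":{"type":"number"}}}},"newtons":{"type":"number"}},"required":["increments"]}

```bash
mkdir -p pics; cat > h.py <<'E'
import numpy as np, cv2
from bench import robot, viewer
from scipy.spatial.transform import Rotation as R
def cam(n,o=None):
    c=viewer.calibration(n); K=np.array(c["K"]);D=np.array(c["distortion"],float)
    if n=="wrist":
        o=o or robot.get_obs(); T=np.eye(4);T[:3,:3]=R.from_rotvec(o["ee_rot"]).as_matrix();T[:3,3]=o["tcp_pos"]
        E=T@np.array(c["T_tool_cam"])
    else: E=np.array(c["extrinsics"])
    return K,D,E
def grab(n,f=None):
    o=robot.get_obs(); p,d=viewer.grab_frame(n); k=cam(n,o)
    if f: cv2.imwrite(f,p[:,:,::-1])
    return p,d,k
def cloud(d,k):
    K,D,E=k; v,u=np.mgrid[0:480,0:640]
    n=cv2.undistortPoints(np.stack([u,v],-1).reshape(-1,1,2).astype(np.float64),K,D).reshape(480,640,2)
    P=np.concatenate([n*d[...,None],d[...,None]],-1)
    W=P@E[:3,:3].T+E[:3,3]; W[d<=0]=np.nan
    return W
E
cat > a.py <<'E'
from h import *
for n in ("scene","side","wrist"):
    p,d,k=grab(n,f"pics/{n}0.png"); np.savez(f"{n}0.npz",p=p,d=d,W=cloud(d,k)); print(n,k[2].round(3).tolist(),k[0][0,0])
o=robot.get_obs();print({a:np.round(b,3) for a,b in o.items()})
E
python3 a.py; python3 -c "
import cv2,numpy as np
a=[cv2.imread(f'pics/{n}0.png') for n in ('scene','side')]
print(a[0].shape)"
```

```text
scene [[0.685, -0.553, 0.475, -36.442], [-0.729, -0.534, 0.429, -501.471], [0.017, -0.64, -0.768, 986.954], [0.0, 0.0, 0.0, 1.0]] 503.8074006779303
side [[0.888, -0.306, 0.344, 111.621], [-0.46, -0.595, 0.659, -839.933], [0.003, -0.743, -0.669, 915.92], [0.0, 0.0, 0.0, 1.0]] 597.3712042149684
wrist [[0.445, 0.856, 0.264, 204.949], [0.896, -0.425, -0.131, 594.532], [0.0, 0.295, -0.956, 383.539], [0.0, 0.0, 0.0, 1.0]] 334.96726928849085
{'time_s': np.float64(0.15), 'qpos': array([ 1.09 ,  0.424,  1.63 , -0.   ,  1.089, -0.019]), 'dq': array([ 0.   ,  0.   , -0.002,  0.001,  0.002, -0.001]), 'tau': array([ 0.0000e+00, -5.4499e+01, -2.7392e+01,  6.4000e-02,  2.0000e-02,
       -0.0000e+00]), 'tcp_pos': array([278.284, 559.188, 239.096]), 'ee_rot': array([-7.190e-01, -3.058e+00,  2.000e-03]), 'wrist_force': array([ 0.573, -1.186,  0.846]), 'torque': array([-0.018, -0.006, -0.008]), 'finger_force': np.float64(0.0), 'gripper_width': np.float64(87.9)}
(480, 640, 3)
```

View pics/scene0.png

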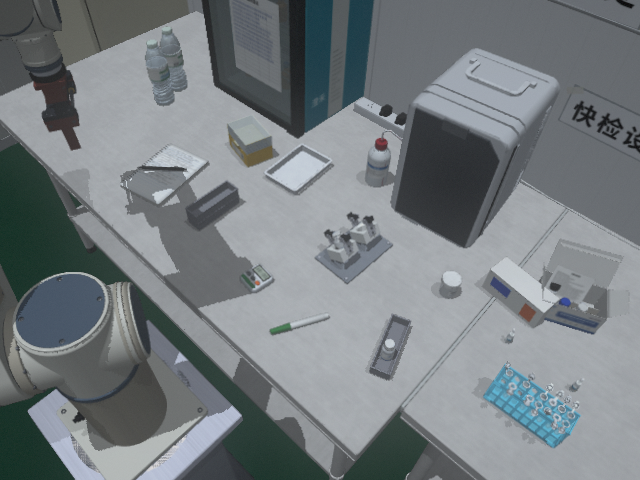

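View pics/side0.png

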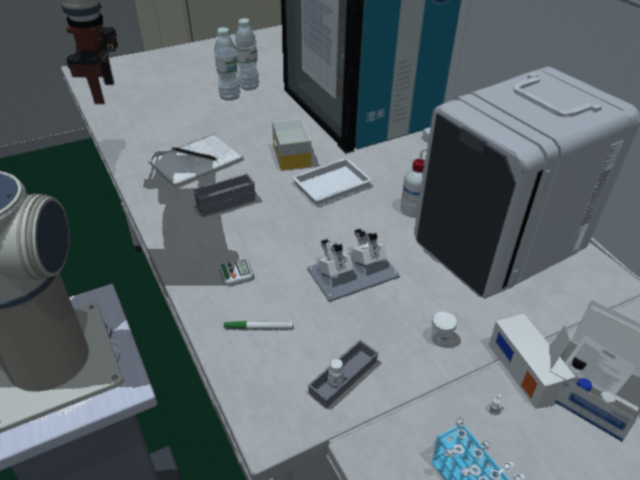

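```bash
cat > b.py <<'E'
from h import *
s=np.load("scene0.npz");W=s["W"]
for n,(u,v) in dict(bottle=(389,343),trayA=(399,320),trayB=(381,374),pileA=(190,212),pileB=(237,190),timer=(256,277),cup=(451,276),mk1=(273,331),mk2=(327,317),h=(355,245),plate_l=(346,278),plate_r=(391,240),bench=(330,360)).items(): print(n,W[v-1:v+2,u-1:u+2].reshape(-1,3).mean(0).round(0))
W2=np.load("side0.npz")["W"]
for n,(u,v) in dict(bottle=(336,362),cup=(444,318),bench=(300,300)).items(): print(n,W2[v,u].round(0))
for n,X,(y0,y1,x0,x1) in (("scene",s["p"],(190,290,295,415)),("side",np.load("side0.npz")["p"],(215,305,300,410))):
    cv2.imwrite(f"c_{n}.png",cv2.resize(X[y0:y1,x0:x1,::-1],(x1-x0)*0+400,interpolation=2) if 0 else cv2.resize(X[y0:y1,x0:x1,::-1],(400,330),interpolation=cv2.INTER_CUBIC))
cv2.imwrite("pics/crop1.png",np.hstack([cv2.imread("c_scene.png"),cv2.imread("c_side.png")]))
E
python3 b.py
```

```text
bottle [ 443. -286.   67.]
trayA [ 528. -256.   20.]
trayB [ 399. -307.   20.]
pileA [394. 306.  56.]
pileB [nan nan nan]
timer [389.  60.  19.]
cup [ 682. -282.   58.]
mk1 [318. -71.  14.]
mk2 [ 429. -130.    8.]
h [600. -63.  57.]
plate_l [538. -93.  13.]
plate_r [715. -93.   2.]
bench [ 357. -204.    2.]
bottle [ 448. -287.   64.]
cup [ 681. -287.   59.]
bench [485. -70.  -3.]
```

View pics/crop1.png

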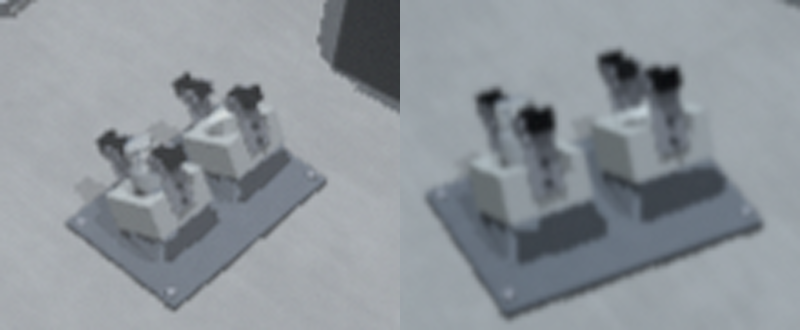

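>>> carry_out --increments '[{"translation":[2.6,-5.6,0.2],"spin":0,"hand":0.7},{"translation":[2.6,-5.6,0.2],"spin":0,"hand":0.7},{"translation":[2.6,-5.6,0.2],"spin":0,"hand":0.7},{"translation":[2.6,-5.6,0.2],"spin":0,"hand":0.7},{"translation":[2.6,-5.6,0.2],"spin":0,"hand":0.7},{"translation":[2.6,-5.6,0.2],"spin":0,"hand":0.7},{"translation":[2.6,-5.6,0.2],"spin":0,"hand":0.7},{"translation":[2.6,-5.6,0.2],"spin":0,"hand":0.7},{"translation":[2.6,-5.6,0.2],"spin":0,"hand":0.7},{"translation":[2.6,-5.6,0.2],"spin":0,"hand":0.7}]'

```text
time_s: 1.4
tcp_pos: [538.9, -2.5, 259.7]
ee_rot: [0.719, 3.058, 0.0]
wrist_force: [0.4, 0.8, -0.1]
gripper_width: 61.5
finger_force: 0.0
```

>>> carry_out --increments '[{"translation":[2.6,-5.6,0],"spin":0,"hand":0.7},{"translation":[0,0,0],"spin":0,"hand":0.7},{"translation":[0,0,0],"spin":0,"hand":0.7}]'

```text
time_s: 1.78
tcp_pos: [563.9, -56.4, 259.2]
ee_rot: [-0.72, -3.057, -0.0]
wrist_force: [0.8, 0.2, 0.4]
gripper_width: 61.0
finger_force: 0.0
```

```bash
cat > c.py <<'E'
from h import *
p,d,k=grab("wrist","pics/w1.png"); np.savez("w1.npz",p=p,d=d,W=cloud(d,k),K=k[0],D=k[1],E=k[2])
o=robot.get_obs();print(o["time_s"],np.round(o["tcp_pos"],1),np.round(o["ee_rot"],3)); print(k[2].round(3), np.nanmin(d[d>0]))
E
python3 c.py
```

```text
1.825 [563.7 -55.7 259.3] [-0.718 -3.057 -0.   ]
[[ 4.46000e-01  8.56000e-01  2.63000e-01  4.90719e+02]
 [ 8.95000e-01 -4.27000e-01 -1.30000e-01 -2.12060e+01]
 [ 1.00000e-03  2.93000e-01 -9.56000e-01  4.03814e+02]
 [ 0.00000e+00  0.00000e+00  0.00000e+00  1.00000e+00]] 53.58471
```

View pics/w1.png

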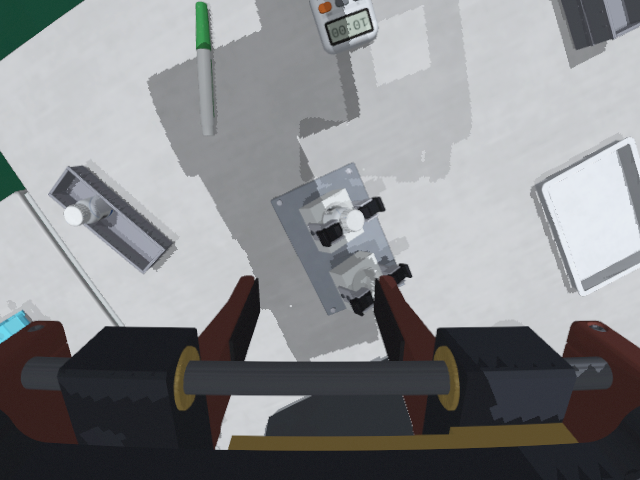

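```bash
cat > d.py <<'E'
from h import *
s=np.load("w1.npz");W=s["W"];p=s["p"].astype(int)
for n,(u,v) in dict(cap=(352,219),f1=(328,235),b1=(374,207),f2=(359,303),b2=(401,272),plate1=(285,205),plate2=(347,176),plate3=(331,305),platem=(300,230),bench=(240,100),blk2=(345,262),tray1=(70,170),bcap=(77,213),bench2=(180,290),capC=(372,190)).items():
    q=W[v-2:v+3,u-2:u+3].reshape(-1,3); print(n,np.nanmedian(q,0).round(1), p[v,u])
# plate corners by ray at z
K,D,E=s["K"],s["D"],s["E"]
def ray(u,v,z):
    n=cv2.undistortPoints(np.array([[[u,v]]],float),K,D)[0,0]; r=E[:3,:3]@np.r_[n,1]; return E[:3,3]+r*(z-E[2,3])/r[2]
for z in (6,): print([ray(*c,z).round(1).tolist() for c in ((273,200),(355,163),(332,315),(391,232))])
# tray rim points z 26..38 near tray
Q=W.reshape(-1,3); 
def rect(m,nm):
    P=Q[m][:,:2].astype(np.float32); r=cv2.minAreaRect(P); print(nm,len(P),np.round(r[0],1),np.round(r[1],1),round(r[2],1))
c=np.abs(Q[:,0]-463)<110
rect(c&(abs(Q[:,1]+280)<80)&(Q[:,2]>27)&(Q[:,2]<36),"rim")
rect((abs(Q[:,0]-444)<40)&(abs(Q[:,1]+286)<40)&(Q[:,2]>60)&(Q[:,2]<70),"cap")
E
python3 d.py
```

```text
cap [576.3 -24.2  83.5] [220 224 228]
f1 [576.9 -51.4  94.9] [21 22 24]
b1 [580.1   1.4  64.1] [35 39 43]
f2 [655.8 -54.6  95.3] [15 17 22]
b2 [660.   -1.   63.8] [22 24 25]
plate1 [545.2 -89.8   7.2] [105 112 122]
plate2 [546.9  -8.4   7.3] [141 149 161]
plate3 [690.8 -98.5   7.4] [105 111 121]
platem [580.9 -87.9   7.3] [106 112 122]
bench [416.5 -80.2  -0.6] [142 144 146]
blk2 [633.3 -53.8  34.2] [119 121 124]
tray1 [ 396.3 -284.4   30.4] [152 156 167]
bcap [ 444.9 -282.8   64.1] [231 235 239]
bench2 [ 585.  -271.3   -0.9] [207 209 212]
capC [ 5.768e+02  1.200e+01 -2.000e-01] [185 187 190]
[[533.4, -100.0, 6.0], [537.7, 6.4, 6.0], [705.3, -104.0, 6.0], [633.7, 11.5, 6.0]]
rim 1283 [ 464.7 -283.1] [142.8  47.8] 18.6
cap 358 [ 445.3 -288.3] [22.4 23.3] 50.7
```

```bash
cat > e.py <<'E'
from h import *
s=np.load("w1.npz");W=s["W"];p=s["p"].astype(int);Q=W.reshape(-1,3);C=p.reshape(-1,3)
# yaw from clips: black pixels heights>50 per region
yaw=np.deg2rad(-92.2)
for it in range(1):
    x0=np.array([np.cos(yaw),np.sin(yaw),0]);y=np.array([-x0[1],x0[0],0]);z=-.5*x0+np.array([0,0,.866]);x=.866*x0+np.array([0,0,.5])
    Rm=np.stack([x,y,z],1); O=np.array([575,-53,34.])
    L=(Q-O)@Rm; b=C.max(1)<60; w=C.min(1)>150
    for i,yc in enumerate((0,82)):
        m0=(abs(L[:,1]-yc)<30)&(abs(L[:,0])<50)
        for nm,m in (("back",(L[:,0]>8)),("front",(L[:,0]<-8))):
            q=L[m0&m&b&(L[:,2]>40)&(L[:,2]<64)]; print(i,nm,len(q),"med",np.median(q,0).round(1),"lo",np.percentile(q,3,0).round(1),"hi",np.percentile(q,97,0).round(1))
        h=L[m0&(L[:,2]>15)&(L[:,2]<32)&(C.min(1)>90)&(abs(L[:,0])<30)];print("block",len(h),"z",np.percentile(h[:,2],[5,25,50,75,95]).round(1),"x",np.percentile(h[:,0],[1,99]).round(1),"y",np.percentile(h[:,1],[1,99]).round(1))
    m=(abs(L[:,1])<15)&(abs(L[:,0])<15)&(L[:,2]>50)&w; q=L[m];t=np.median(q[q[:,2]>54][:,2]); q=q[abs(q[:,2]-t)<2.5]
    (cx,cy),r=cv2.minEnclosingCircle(q[:,:2].astype(np.float32)); print("captop z",t,len(q),"circle",cx,cy,r,q[:,:2].min(0),q[:,:2].max(0))
np.set_printoptions(suppress=True)
big=cv2.resize(s["p"][150:330,260:430,::-1],(680,600),interpolation=cv2.INTER_CUBIC); cv2.imwrite("pics/w1c.png",big)
E
python3 e.py
```

```text
0 back 356 med [27.5  2.3 53.8] lo [15.5 -4.4 48.1] hi [36.2  9.6 58.7]
0 front 292 med [-29.1   1.8  53.8] lo [-38.5  -4.2  49.9] hi [-18.1   8.7  58.4]
block 1151 z [17.3 22.6 23.7 24.3 27.3] x [-27.4  25.1] y [-24.   29.6]
1 back 309 med [27.3 83.4 53.9] lo [15.  77.1 48. ] hi [35.7 91.5 59.2]
1 front 228 med [-32.9  83.6  53.8] lo [-39.7  77.   50.7] hi [-20.4  91.2  58.7]
block 861 z [16.2 21.1 23.6 24.4 26.9] x [-28.3  24.7] y [ 57.8 101.6]
captop z 56.95849513017334 343 circle -3.2620747089385986 2.7032034397125244 11.453548431396484 [-14.58711985  -8.12307895] [ 7.85636205 13.79151517]
```

View pics/w1c.png

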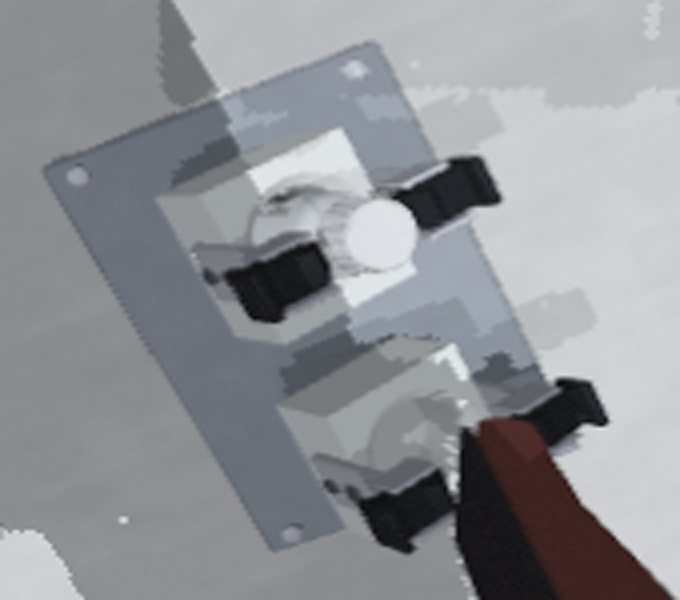

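>>> carry_out --increments '[{"translation":[-1.2,-2.3,-1],"spin":-0.18,"hand":0.7},{"translation":[-1.2,-2.3,-1],"spin":-0.18,"hand":0.7},{"translation":[-1.2,-2.3,-1],"spin":-0.18,"hand":0.7},{"translation":[-1.2,-2.3,-1],"spin":-0.18,"hand":0.7},{"translation":[-1.2,-2.3,-1],"spin":-0.18,"hand":0.7},{"translation":[-1.2,-2.3,-1],"spin":-0.18,"hand":0.7},{"translation":[-1.2,-2.3,-1],"spin":-0.18,"hand":0.7},{"translation":[-1.2,-2.3,-1],"spin":-0.18,"hand":0.7},{"translation":[-1.2,-2.3,-1],"spin":-0.18,"hand":0.7},{"translation":[-1.2,-2.3,-1],"spin":-0.18,"hand":0.7}]'

```text
time_s: 3.08
tcp_pos: [444.3, -285.4, 159.6]
ee_rot: [-2.845, -1.333, -0.0]
wrist_force: [0.4, -0.7, -0.5]
gripper_width: 61.5
finger_force: 0.0
```

>>> carry_out --increments '[{"translation":[0,0,0],"spin":-0.18,"hand":0.7},{"translation":[0,0,0],"spin":-0.18,"hand":0.7},{"translation":[0,0,0],"spin":-0.18,"hand":0.7},{"translation":[0,0,0],"spin":-0.18,"hand":0.7},{"translation":[0,0,0],"spin":-0.18,"hand":0.7},{"translation":[0,0,0],"spin":0,"hand":0.7},{"translation":[0,0,0],"spin":0,"hand":0.7}]'

```text
time_s: 3.95
tcp_pos: [444.6, -285.6, 159.8]
ee_rot: [-3.141, 0.024, 0.0]
wrist_force: [0.0, -0.1, 0.5]
gripper_width: 61.6
finger_force: 0.0
```

```bash
cat > f.py <<'E'
from h import *
p,d,k=grab("wrist","pics/w2.png"); W=cloud(d,k); np.savez("w2.npz",p=p,d=d,W=W,K=k[0],D=k[1],E=k[2])
o=robot.get_obs();print(o["time_s"],np.round(o["tcp_pos"],1),np.round(o["ee_rot"],3),np.round(o["qpos"],2))
Rm=R.from_rotvec(o["ee_rot"]).as_matrix();print("close ang",np.degrees(np.arctan2(Rm[1,1],Rm[0,1])))
Q=W.reshape(-1,3)
def rect(m,nm):
    P=Q[m][:,:2].astype(np.float32); r=cv2.minAreaRect(P); print(nm,len(P),np.round(r[0],1),np.round(r[1],1),round(r[2],1),np.median(Q[m][:,2]))
rect((abs(Q[:,0]-463)<110)&(abs(Q[:,1]+280)<80)&(Q[:,2]>28)&(Q[:,2]<36),"rim")
m=(abs(Q[:,0]-444)<25)&(abs(Q[:,1]+286)<25)&(Q[:,2]>62)&(Q[:,2]<69);rect(m,"cap");print(cv2.minEnclosingCircle(Q[m][:,:2].astype(np.float32)))
E
python3 f.py
```

```text
4.0 [ 444.6 -285.8  159.8] [-3.141  0.026 -0.   ] [-0.59  0.4   1.9   0.    0.85  0.99]
close ang -90.93374617477686
rim 2031 [ 465.  -283.5] [141.4  45.5] 19.0 31.251875376243845
cap 653 [ 445.3 -289.4] [22.4 22.1] 16.8 64.31464457075418
((445.06622314453125, -289.19659423828125), 11.565173149108887)
```

>>> carry_out --increments '[{"translation":[0.06,-0.36,-3],"spin":-0.02,"hand":0.7},{"translation":[0,0,-3],"spin":0,"hand":0.7},{"translation":[0,0,-3],"spin":0,"hand":0.7},{"translation":[0,0,-1.4],"spin":0,"hand":0.7},{"translation":[0,0,0],"spin":0,"hand":0.7},{"translation":[0,0,0],"spin":0,"hand":0.25},{"translation":[0,0,0],"spin":0,"hand":0.25},{"translation":[0,0,0],"spin":0,"hand":0.25},{"translation":[0,0,0],"spin":0,"hand":0.25},{"translation":[0,0,0],"spin":0,"hand":0.25}]' --newtons 8

```text
time_s: 5.25
tcp_pos: [445.3, -290.2, 56.0]
ee_rot: [3.141, -0.063, 0.001]
wrist_force: [0.5, 1.9, 4.3]
gripper_width: 27.9
finger_force: 8.0
```

>>> carry_out --increments '[{"translation":[0,0,2],"spin":0,"hand":0.25},{"translation":[0,0,4],"spin":0,"hand":0.25},{"translation":[0,0,4],"spin":0,"hand":0.25},{"translation":[1.5,5,0],"spin":0,"hand":0.25},{"translation":[1.5,5,0],"spin":0,"hand":0.25},{"translation":[1.5,5,0],"spin":0,"hand":0.25},{"translation":[1.5,5,0],"spin":0,"hand":0.25},{"translation":[1.5,5,0],"spin":0,"hand":0.25},{"translation":[0,0.9,0],"spin":0,"hand":0.25},{"translation":[0,0,0],"spin":0,"hand":0.25}]'

```text
time_s: 6.5
tcp_pos: [519.6, -30.9, 155.5]
ee_rot: [3.141, -0.061, -0.001]
wrist_force: [-0.3, 0.2, -1.3]
gripper_width: 27.5
finger_force: 8.0
```

```bash
cat > g.py <<'E'
from h import *
import sys
t=sys.argv[1]
p,d,k=grab("wrist",f"pics/{t}.png"); W=cloud(d,k); np.savez(t+".npz",p=p,d=d,W=W,K=k[0],D=k[1],E=k[2])
p2,d2,k2=grab("scene"); W2=cloud(d2,k2); np.savez(t+"s.npz",p=p2,d=d2,W=W2)
o=robot.get_obs();print(o["time_s"],np.round(o["tcp_pos"],1),np.round(o["ee_rot"],3),np.round(o["wrist_force"],1),o["gripper_width"],o["finger_force"])
q=cv2.projectPoints(np.array(o["tcp_pos"],float)[None],cv2.Rodrigues(k2[2][:3,:3].T)[0],-k2[2][:3,:3].T@k2[2][:3,3],k2[0],k2[1])[0].ravel().astype(int)
a,b=q; c=cv2.resize(p2[b-50:b+50,a-66:a+66,::-1],(396,300),interpolation=cv2.INTER_CUBIC)
cv2.imwrite(f"pics/{t}c.png",np.hstack([c,cv2.resize(p[:,:,::-1],(400,300))]))
E
python3 g.py w3
```

```text
6.6 [519.6 -32.  155.5] [ 3.141e+00 -6.400e-02 -1.000e-03] [-0.2 -0.1 -0.3] 28.069738570932987 7.972185909748077
```

>>> carry_out --increments '[{"translation":[0,0,-4],"spin":0,"hand":0.25},{"translation":[0,0,-2.7],"spin":0,"hand":0.25},{"translation":[0.8,0,0],"spin":0,"hand":0.25},{"translation":[0.5,0,0],"spin":0,"hand":0.25},{"translation":[0.4,0,0],"spin":0,"hand":0.25},{"translation":[0.3,0,0],"spin":0,"hand":0.25},{"translation":[0,0,0],"spin":0,"hand":0.25}]'

```text
time_s: 7.48
tcp_pos: [540.3, -31.1, 89.1]
ee_rot: [3.141, -0.063, 0.001]
wrist_force: [-1.6, -0.7, -0.6]
gripper_width: 28.0
finger_force: 8.0
```

>>> carry_out --increments '[{"translation":[0.3,0,0],"spin":0,"hand":0.25},{"translation":[0.3,0,0],"spin":0,"hand":0.25},{"translation":[0.3,0,0],"spin":0,"hand":0.25},{"translation":[0,0,0],"spin":0,"hand":0.25}]'

```text
time_s: 7.98
tcp_pos: [549.4, -31.0, 88.7]
ee_rot: [-3.141, 0.063, -0.001]
wrist_force: [-0.8, 0.7, 0.8]
gripper_width: 27.7
finger_force: 8.0
```

```bash
python3 g.py w4
```

```text
8.075 [549.3 -31.   88.7] [-3.141e+00  6.300e-02 -1.000e-03] [-1.3  0.3  0.9] 27.476838869024707 8.00020158290863
```

View pics/w4c.png

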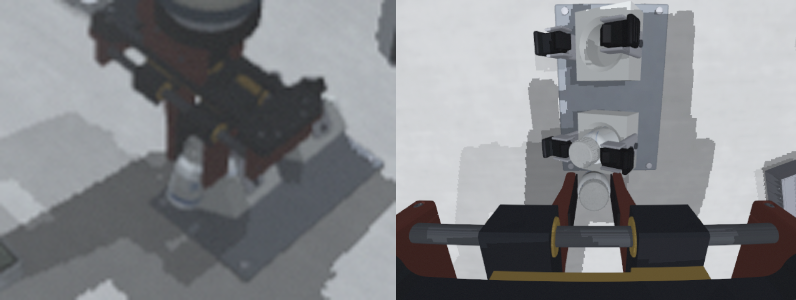

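```bash
cat > t.py <<'E'
from h import *
import sys
t=sys.argv[1]; s=np.load(t+".npz"); W=s["W"];p=s["p"].astype(int); o=robot.get_obs(); T=np.array(o["tcp_pos"])
Rm=R.from_rotvec(o["ee_rot"]).as_matrix(); L=(W.reshape(-1,3)-T)@Rm  # tool coords
m=(abs(L[:,1])<10)&(abs(L[:,0])<35)&(L[:,2]<25)&(L[:,2]>-30)&(p.reshape(-1,3).min(1)>90)
q=L[m]; print(len(q),q.min(0).round(1),q.max(0).round(1))
# ransac planes
rng=np.random.default_rng(0); best=(0,)
for _ in range(500):
    a=q[rng.choice(len(q),3,False)]; n=np.cross(a[1]-a[0],a[2]-a[0]); l=np.linalg.norm(n)
    if l<20: continue
    n/=l; n*=-np.sign(n[2]); k=abs((q-a[0])@n)<0.8
    if k.sum()>best[0]: best=(k.sum(),n,k)
k=best[2]; c=q[k].mean(0); n=np.linalg.svd(q[k]-c,full_matrices=False)[2][2]; n*=-np.sign(n[2])
print("top plane n(tool)",n.round(3),"tilt in xz deg",np.degrees(np.arctan2(n[0],-n[2])).round(1),"y",np.degrees(np.arcsin(n[1])).round(1),"n",k.sum(),"center",c.round(1),np.ptp(q[k],axis=0).round(1))
E
python3 t.py w4
```

```text
3249 [ -8.7 -10.  -12.1] [35.  10.  24.9]
top plane n(tool) [ 0.33   0.006 -0.944] tilt in xz deg 19.3 y 0.3 n 1377 center [ 4.6  0.7 -7.5] [42.4 19.8 15.8]
```

```bash
sed -i 's/m=(abs(L\[:,1\])<10).*$/m=(abs(L[:,1])<11)\&(L[:,0]>-12)\&(L[:,0]<22)\&(L[:,2]<-1)\&(L[:,2]>-22)\&(p.reshape(-1,3).min(1)>110)/' t.py; python3 t.py w4; python3 - <<'E'
import numpy as np
from h import *
s=np.load("w4.npz");o=robot.get_obs();L=(s["W"]-np.array(o["tcp_pos"]))@R.from_rotvec(o["ee_rot"]).as_matrix()
for v in range(262,350,6): print(v,L[v,318].round(1),s["p"][v,318])
E
```

```text
1836 [ -8.7 -10.4 -12.1] [21.9 11.  -1.1]
top plane n(tool) [ 0.287  0.001 -0.958] tilt in xz deg 16.7 y 0.1 n 1402 center [ 3.1  1.  -8.1] [29.5 20.8  9.9]
262 [ 9.9  1.8 39.3] [156 160 164]
268 [ 6.   1.8 39.6] [140 143 145]
274 [ 5.3  1.8 32.4] [76 77 79]
280 [10.1  1.7 13.5] [130 134 139]
286 [10.2  1.7  6. ] [122 125 128]
292 [12.2  1.7 -4.8] [142 145 148]
298 [10.   1.7 -6.3] [150 153 156]
304 [ 6.9  1.7 -6.3] [147 151 153]
310 [ 4.5  1.7 -7.7] [145 148 150]
316 [ 2.2  1.7 -9. ] [146 148 151]
322 [-1.6  1.7 -8. ] [145 148 152]
328 [ -3.4   1.7 -10.1] [146 149 152]
334 [ -6.1   1.7 -10.8] [148 150 153]
340 [-76.9   2.2  89. ] [146 148 151]
346 [-82.    2.2  88. ] [146 148 150]
```

>>> carry_out --increments '[{"translation":[-0.2,0.5,0],"spin":0,"hand":0.25},{"translation":[0,0,-0.3],"spin":0,"hand":0.25},{"translation":[0,0,-0.3],"spin":0,"hand":0.25},{"translation":[0.3,0,0],"spin":0,"hand":0.25},{"translation":[0.3,0,0],"spin":0,"hand":0.25},{"translation":[0.15,0,0],"spin":0,"hand":0.25},{"translation":[0,0,0],"spin":0,"hand":0.25}]'

```text
time_s: 8.95
tcp_pos: [554.6, -26.1, 82.6]
ee_rot: [-3.141, 0.063, 0.0]
wrist_force: [-0.7, -0.3, 0.4]
gripper_width: 27.7
finger_force: 8.0
```

```bash
python3 g.py w5; python3 t.py w5
```

```text
9.05 [554.6 -26.1  82.7] [-3.141  0.063 -0.   ] [-0.8  0.2 -0.7] 27.828504835390643 7.999936938285828
1935 [ -6.1 -10.4 -12.7] [22. 11. -1.]
top plane n(tool) [ 0.444  0.005 -0.896] tilt in xz deg 26.3 y 0.3 n 1360 center [ 4.5  0.9 -7.1] [23.8 20.8 11.3]
```

>>> carry_out --increments '[{"translation":[0.2,0,0],"spin":0,"hand":0.25},{"translation":[0,0,0],"spin":0,"hand":0.25}]'

```text
time_s: 9.3
tcp_pos: [556.5, -26.0, 82.7]
ee_rot: [-3.141, 0.063, 0.0]
wrist_force: [-2.4, 0.3, 0.8]
gripper_width: 27.6
finger_force: 8.0
```

>>> carry_out --increments '[{"translation":[0,0,0],"spin":0,"hand":0.25},{"translation":[0,0,0],"spin":0,"hand":0.25},{"translation":[-1,0,1],"spin":0,"hand":0.25},{"translation":[-1,0,3],"spin":0,"hand":0.25},{"translation":[-1,0,4],"spin":0,"hand":0.25},{"translation":[-1,0,4],"spin":0,"hand":0.25},{"translation":[0,0,0],"spin":0,"hand":0.25},{"translation":[0,0,0],"spin":0,"hand":0.25}]' --newtons 40

```text
time_s: 10.3
tcp_pos: [516.5, -26.1, 202.8]
ee_rot: [3.141, -0.063, 0.002]
wrist_force: [-0.9, 0.3, -1.2]
gripper_width: 27.2
finger_force: 40.0
```

```bash
python3 g.py w6; python3 t.py w6; python3 - <<'E'
import numpy as np
from h import *
s=np.load("w6.npz");o=robot.get_obs();L=(s["W"]-np.array(o["tcp_pos"]))@R.from_rotvec(o["ee_rot"]).as_matrix()
for v in range(262,350,6): print(v,L[v,318].round(1))
E
```

```text
10.4 [516.1 -26.1 201.8] [-3.141e+00  6.300e-02  2.000e-03] [-0.3 -0.3  0.1] 27.296903478404342 39.999858140945435
1798 [ -6.  -10.4 -14.1] [14.5 11.  -1.3]
top plane n(tool) [ 0.491  0.001 -0.871] tilt in xz deg 29.4 y 0.0 n 1348 center [ 4.9  0.9 -8. ] [19.6 20.8 11.4]
262 [-52.6   2.5 202. ]
268 [-60.    2.5 202.7]
274 [-66.7   2.5 201.4]
280 [nan nan nan]
286 [13.9  1.7 -2.2]
292 [11.7  1.7 -4.1]
298 [ 9.4  1.7 -5.7]
304 [ 7.   1.7 -6.9]
310 [ 4.5  1.7 -8. ]
316 [ 1.9  1.7 -9. ]
322 [ -0.2   1.7 -10.8]
328 [ -2.3   1.7 -12.5]
334 [-13.6   1.8   0.1]
340 [-153.3    2.7  202.3]
346 [-162.6    2.8  203.6]
```

>>> carry_out --increments '[{"translation":[1.5,-1,0.3],"spin":0.175,"hand":0.25},{"translation":[1.5,-1,0.3],"spin":0.175,"hand":0.25},{"translation":[1.5,-1,0.3],"spin":0.175,"hand":0.25},{"translation":[1.5,-1,0.3],"spin":0.175,"hand":0.25},{"translation":[1.5,-1,0.3],"spin":0.175,"hand":0.25},{"translation":[1.5,-1,0.3],"spin":0.175,"hand":0.25},{"translation":[1.5,-1,0.3],"spin":0.175,"hand":0.25},{"translation":[1.5,-1,0.3],"spin":0.175,"hand":0.25},{"translation":[1.5,-1,0.3],"spin":0.175,"hand":0.25},{"translation":[0,0,0],"spin":0,"hand":0.25}]'

```text
time_s: 11.65
tcp_pos: [651.9, -116.5, 228.1]
ee_rot: [-2.263, -2.178, 0.001]
wrist_force: [1.0, 0.8, -0.2]
gripper_width: 26.9
finger_force: 40.0
```

```bash
python3 g.py w7; python3 t.py w7
```

```text
11.75 [ 650.7 -115.8  228.2] [-2.264e+00 -2.175e+00  2.000e-03] [-0.6  0.9 -0.8] 26.961181835160833 39.999836683273315
1789 [ -7.1 -10.5 -12.8] [12.6 11.  -1. ]
top plane n(tool) [ 0.483 -0.024 -0.875] tilt in xz deg 28.9 y -1.4 n 1344 center [ 3.2  0.9 -6.6] [19.4 20.9 11. ]
```

View pics/w7.png

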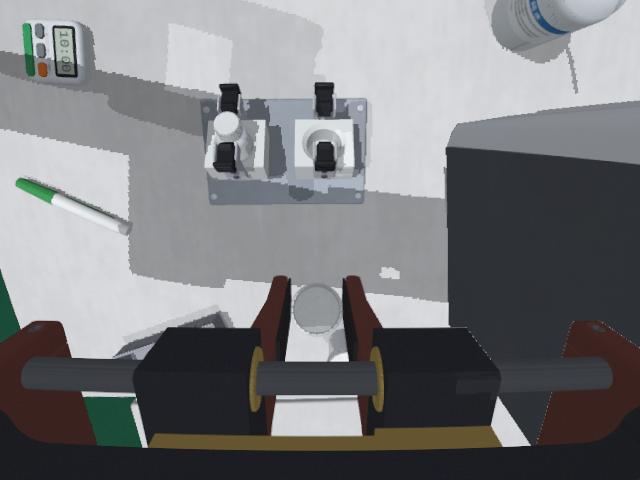

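```bash
sed -i 's/w1.npz/w7.npz/; /pics\/w1c/d' e.py; python3 e.py; python3 - <<'E'
from h import *
s=np.load("w7.npz");W=s["W"];p=s["p"].astype(int);K,D,E=s["K"],s["D"],s["E"]
for u,v in ((460,200),(460,250),(470,140),(460,300),(500,120)): print("box",W[v,u].round(0))
def ray(u,v,z):
    n=cv2.undistortPoints(np.array([[[u,v]]],float),K,D)[0,0]; r=E[:3,:3]@np.r_[n,1]; return (E[:3,3]+r*(z-E[2,3])/r[2]).round(1)
for c in ((203,99),(367,98),(210,203),(365,203)): print("plate",ray(*c,6))
o=robot.get_obs();Rm=R.from_rotvec(o["ee_rot"]).as_matrix();print("close ang",np.degrees(np.arctan2(Rm[1,1],Rm[0,1])),o["qpos"].round(2))
E
```

```text
0 back 527 med [27.6  4.5 53.7] lo [14.6 -2.8 47.9] hi [36.9 11.1 58.3]
0 front 461 med [-30.2   4.2  53.8] lo [-39.2  -3.1  50.7] hi [-17.7  10.3  58.5]
block 1543 z [17.6 22.8 23.6 24.3 27. ] x [-27.4  26. ] y [-23.5  29.7]
1 back 491 med [27.2 85.5 54.1] lo [15.8 78.4 48.2] hi [35.9 92.2 59. ]
1 front 516 med [-28.7  85.1  53.7] lo [-39.1  78.2  48.5] hi [-15.9  91.2  58.7]
block 2073 z [17.1 22.2 23.7 24.3 25.3] x [-27.4  24.8] y [ 58.9 111.7]
captop z 56.846776551011466 482 circle 0.8790111541748047 1.9682669639587402 15.24586009979248 [-13.50601363  -7.62482586] [14.60661753 13.99838442]
box [787. -98.  63.]
box [ 792. -148.   64.]
box [787. -43.  74.]
box [ 797. -203.   63.]
box [791. -28. 115.]
plate [539.    5.9   6. ]
plate [ 7.074e+02 -1.000e-01  6.000e+00]
plate [ 533.  -102.7    6. ]
plate [ 705.5 -109.3    6. ]
close ang -2.2802758226170967 [-0.19  0.49  1.55  0.    1.1  -0.15]
```

>>> carry_out --increments '[{"translation":[0.37,4.7,0],"spin":0,"hand":0.25},{"translation":[0.38,4.8,0],"spin":0,"hand":0.25},{"translation":[0.38,4.8,-2.5],"spin":0,"hand":0.25},{"translation":[0,0,-2.8],"spin":0,"hand":0.25},{"translation":[0,0,0],"spin":0,"hand":0.25},{"translation":[0,0,0],"spin":0,"hand":0.25}]'

```text
time_s: 12.5
tcp_pos: [662.9, 26.7, 177.3]
ee_rot: [2.263, 2.179, 0.0]
wrist_force: [0.3, 0.5, 0.0]
gripper_width: 27.1
finger_force: 40.0
```

```bash
python3 g.py w8; python3 t.py w8
```

```text
12.6 [663.5  26.4 178. ] [2.262e+00 2.178e+00 2.000e-03] [-0.1 -0.3 -0.5] 27.234876564657746 39.99986529350281
1754 [ -6.5 -11.  -12.2] [13.9 10.1 -1. ]
top plane n(tool) [ 0.481  0.018 -0.876] tilt in xz deg 28.8 y 1.0 n 1316 center [ 4.2 -0.8 -6.2] [19.4 20.8 10.9]
```

>>> carry_out --increments '[{"translation":[-0.02,-0.4,-0.866],"spin":0,"hand":0.25},{"translation":[-0.02,-0.5,-0.866],"spin":0,"hand":0.25},{"translation":[-0.02,-0.5,-0.866],"spin":0,"hand":0.25},{"translation":[-0.02,-0.5,-0.866],"spin":0,"hand":0.25},{"translation":[-0.02,-0.5,-0.866],"spin":0,"hand":0.25},{"translation":[0,0,0],"spin":0,"hand":0.25}]'

```text
time_s: 13.35
tcp_pos: [661.3, 2.5, 132.3]
ee_rot: [-2.261, -2.18, 0.002]
wrist_force: [1.2, -1.0, -0.9]
gripper_width: 27.1
finger_force: 40.0
```

>>> carry_out --increments '[{"translation":[-0.01,-0.2,-0.346],"spin":0,"hand":0.25},{"translation":[-0.01,-0.2,-0.346],"spin":0,"hand":0.25},{"translation":[-0.01,-0.15,-0.26],"spin":0,"hand":0.25},{"translation":[0,0,0],"spin":0,"hand":0.25}]'

```text
time_s: 13.85
tcp_pos: [661.4, -2.6, 123.6]
ee_rot: [-2.261, -2.181, 0.0]
wrist_force: [1.5, -0.3, -0.3]
gripper_width: 27.0
finger_force: 40.0
```

>>> carry_out --increments '[{"translation":[0,-0.1,-0.173],"spin":0,"hand":0.25},{"translation":[0,-0.1,-0.173],"spin":0,"hand":0.25},{"translation":[0,-0.1,-0.173],"spin":0,"hand":0.25},{"translation":[0,0,0],"spin":0,"hand":0.25}]'

```text
time_s: 14.35
tcp_pos: [661.5, -5.4, 118.5]
ee_rot: [-2.261, -2.181, -0.0]
wrist_force: [-0.5, 1.3, -0.1]
gripper_width: 27.2
finger_force: 40.0
```

>>> carry_out --increments '[{"translation":[0,-0.1,-0.173],"spin":0,"hand":0.25},{"translation":[0,-0.1,-0.173],"spin":0,"hand":0.25},{"translation":[0,-0.1,-0.173],"spin":0,"hand":0.25},{"translation":[0,0,0],"spin":0,"hand":0.25}]'

```text
time_s: 14.85
tcp_pos: [662.4, -8.6, 113.6]
ee_rot: [2.26, 2.18, 0.002]
wrist_force: [3.9, 2.1, -2.0]
gripper_width: 27.0
finger_force: 40.0
```

>>> carry_out --increments '[{"translation":[0,-0.1,-0.173],"spin":0,"hand":0.25},{"translation":[0,-0.1,-0.173],"spin":0,"hand":0.25},{"translation":[0,0,0],"spin":0,"hand":0.25}]'

```text
time_s: 15.22
tcp_pos: [661.1, -11.0, 109.2]
ee_rot: [-2.261, -2.181, 0.002]
wrist_force: [1.8, -0.0, -4.3]
gripper_width: 27.0
finger_force: 40.0
```

```bash
python3 g.py w9; python3 t.py w9; python3 - <<'E'
from h import *
for _ in range(4): print(robot.get_obs()["wrist_force"].round(1))
p,d,k=grab("side"); c=cv2.resize(p[205:305,290:420,::-1],(400,308),interpolation=2); a=cv2.imread("pics/w9c.png"); a[:300,396:]=cv2.resize(cv2.imread("pics/w9.png")[60:400,120:560],(400,300)); 
cv2.imwrite("pics/v9.png",np.vstack([a,np.hstack([c[:300],np.zeros((300,396,3),np.uint8)])]))
E
```

```text
15.325 [661.  -11.  109.3] [-2.261e+00 -2.181e+00  2.000e-03] [ 1.7 -0.1 -4.5] 27.096688636993914 39.99850273132324
1817 [ -6.8 -10.7 -12.2] [13.5 10.9 -1. ]
top plane n(tool) [ 0.474 -0.007 -0.881] tilt in xz deg 28.3 y -0.4 n 1386 center [ 3.7 -0.3 -6.7] [19.8 20.9 11. ]
[ 1.7 -0.1 -4.5]
[ 1.7 -0.1 -4.5]
[ 1.7 -0.1 -4.5]
[ 1.7 -0.1 -4.5]
```

View pics/v9.png

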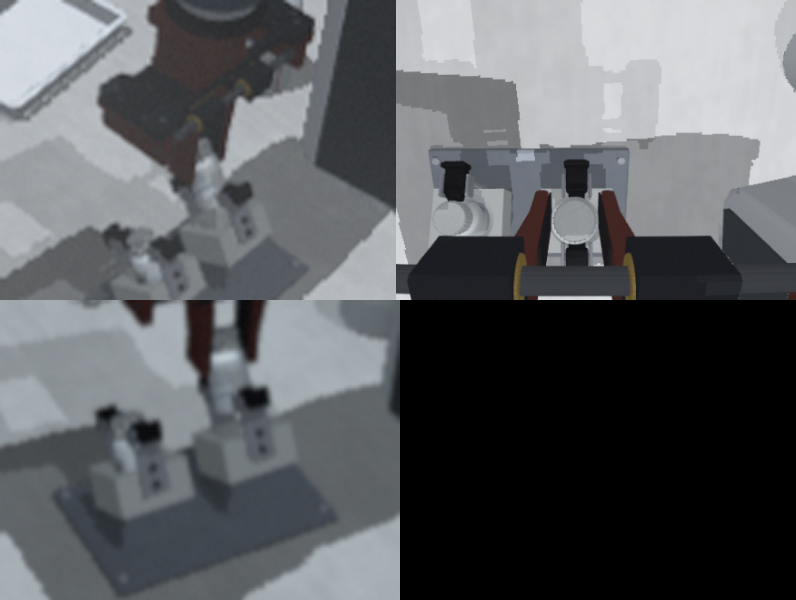

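>>> carry_out --increments '[{"translation":[0,-0.15,-0.26],"spin":0,"hand":0.25},{"translation":[0,-0.15,-0.26],"spin":0,"hand":0.25},{"translation":[0,-0.15,-0.26],"spin":0,"hand":0.25},{"translation":[0,0,0],"spin":0,"hand":0.25}]'

```text
time_s: 15.88
tcp_pos: [661.3, -15.4, 101.6]
ee_rot: [-2.261, -2.181, 0.001]
wrist_force: [1.4, 1.1, -4.2]
gripper_width: 26.9
finger_force: 40.0
```

>>> carry_out --increments '[{"translation":[0,-0.15,-0.26],"spin":0,"hand":0.25},{"translation":[0,-0.15,-0.26],"spin":0,"hand":0.25},{"translation":[0,0,0],"spin":0,"hand":0.25}]'

```text
time_s: 16.25
tcp_pos: [661.4, -18.4, 96.4]
ee_rot: [2.261, 2.181, -0.001]
wrist_force: [0.8, 2.0, -4.4]
gripper_width: 26.7
finger_force: 40.0
```

>>> carry_out --increments '[{"translation":[0,-0.1,-0.173],"spin":0,"hand":0.25},{"translation":[0,-0.1,-0.173],"spin":0,"hand":0.25},{"translation":[0,-0.1,-0.173],"spin":0,"hand":0.25},{"translation":[0,0,0],"spin":0,"hand":0.25}]' --newtons 50

```text
time_s: 16.75
tcp_pos: [661.5, -21.3, 91.4]
ee_rot: [2.261, 2.181, -0.0]
wrist_force: [2.4, 2.1, -4.3]
gripper_width: 26.9
finger_force: 50.0
```

>>> carry_out --increments '[{"translation":[0,-0.1,-0.173],"spin":0,"hand":0.25},{"translation":[0,-0.1,-0.173],"spin":0,"hand":0.25},{"translation":[0,-0.1,-0.173],"spin":0,"hand":0.25},{"translation":[0,0,0],"spin":0,"hand":0.25}]'

```text
time_s: 17.25
tcp_pos: [661.4, -24.3, 86.2]
ee_rot: [2.261, 2.181, -0.001]
wrist_force: [1.9, 2.1, -4.1]
gripper_width: 26.7
finger_force: 50.0
```

>>> carry_out --increments '[{"translation":[0,-0.1,-0.173],"spin":0,"hand":0.25},{"translation":[0,-0.1,-0.173],"spin":0,"hand":0.25},{"translation":[0,-0.1,-0.173],"spin":0,"hand":0.25},{"translation":[0,-0.05,-0.087],"spin":0,"hand":0.25},{"translation":[0,0,0],"spin":0,"hand":0.25}]'

```text
time_s: 17.88
tcp_pos: [661.5, -27.6, 80.4]
ee_rot: [-2.261, -2.181, 0.0]
wrist_force: [1.4, 4.6, -2.4]
gripper_width: 27.2
finger_force: 50.0
```

```bash
cat > k.py <<'E'
from h import *
import sys
# measure cap tops & clip positions in each holder frame
p,d,k=grab("wrist"); W=cloud(d,k); Q=W.reshape(-1,3);C=p.reshape(-1,3).astype(int)
o=robot.get_obs();print(o["time_s"],o["tcp_pos"].round(1),o["wrist_force"].round(1))
yaw=np.deg2rad(-92.2);x0=np.array([np.cos(yaw),np.sin(yaw),0]);y=np.array([-x0[1],x0[0],0]);z=-.5*x0+np.array([0,0,.866]);x=.866*x0+np.array([0,0,.5])
Rm=np.stack([x,y,z],1); L=(Q-np.array([577.45,-51.8,33.4]))@Rm
for nm,yc in (("full",0),("free",82)):
    m=(abs(L[:,1]-yc)<8)&(abs(L[:,0])<8)&(L[:,2]>50)&(L[:,2]<110)&(C.min(1)>90); 
    if m.sum()>30: print(nm,"captop z",np.percentile(L[m][:,2],[10,50,90]).round(1),m.sum())
    b=(C.max(1)<60)&(abs(L[:,1]-yc)<9)&(L[:,2]>45)&(L[:,2]<62)
    for s in (1,-1):
        q=L[b&(s*L[:,0]>8)&(s*L[:,0]<45)]
        if len(q)>20: print(nm,"back" if s>0 else "front","x",np.percentile(q[:,0],[3,50,97]).round(1),len(q))
t=Rm.T@0 if 0 else None
E
python3 k.py
```

```text
17.925 [661.5 -27.6  80.4] [ 0.8  3.9 -3.1]
full captop z [55.6 56.5 57.3] 1055
full back x [11.4 16.4 23.4] 444
full front x [-38.5 -27.8 -14.7] 1493
free captop z [61.5 62.3 63.1] 1213
free back x [13.  18.9 39.1] 723
free front x [-39.4 -28.4 -15.1] 1492
```

>>> carry_out --increments '[{"translation":[0,-0.1,-0.173],"spin":0,"hand":0.25},{"translation":[0,-0.05,-0.087],"spin":0,"hand":0.25},{"translation":[0,-0.05,-0.087],"spin":0,"hand":0.25},{"translation":[0,0,0],"spin":0,"hand":0.25}]'

```text
time_s: 18.42
tcp_pos: [660.7, -30.0, 76.4]
ee_rot: [-2.26, -2.18, 0.002]
wrist_force: [-0.2, 0.8, -5.7]
gripper_width: 27.4
finger_force: 50.0
```

>>> carry_out --increments '[{"translation":[0,-0.05,-0.087],"spin":0,"hand":0.25},{"translation":[0,-0.04,-0.07],"spin":0,"hand":0.25},{"translation":[0,0,0],"spin":0,"hand":0.25}]'

```text
time_s: 18.8
tcp_pos: [661.9, -30.5, 75.8]
ee_rot: [2.261, 2.181, 0.001]
wrist_force: [0.1, 1.7, -2.2]
gripper_width: 27.1
finger_force: 50.0
```

```bash
python3 k.py
```

```text
18.85 [661.9 -30.5  75.8] [ 0.6  1.1 -1.5]
full captop z [55.6 56.5 57.2] 1117
full back x [11.4 16.5 23. ] 619
full front x [-38.8 -28.  -14.7] 1613
free captop z [56.  56.9 57.7] 1231
free back x [11.5 17.4 22.8] 742
free front x [-38.9 -28.  -14.8] 1569
```

>>> carry_out --increments '[{"translation":[0,-0.03,-0.05],"spin":0,"hand":0.25},{"translation":[0,-0.03,-0.05],"spin":0,"hand":0.25},{"translation":[0,0,0],"spin":0,"hand":0.25}]'

```text
time_s: 19.23
tcp_pos: [661.9, -30.5, 75.5]
ee_rot: [2.261, 2.181, 0.002]
wrist_force: [-1.6, 5.0, 5.3]
gripper_width: 27.0
finger_force: 50.0
```

>>> carry_out --increments '[{"translation":[0,-0.02,-0.035],"spin":0,"hand":0.25},{"translation":[0,0,0],"spin":0,"hand":0.25}]'

```text
time_s: 19.48
tcp_pos: [662.0, -30.5, 75.5]
ee_rot: [-2.261, -2.181, -0.002]
wrist_force: [-2.4, 6.1, 7.7]
gripper_width: 27.0
finger_force: 50.0
```

>>> carry_out --increments '[{"translation":[0,0.05,0.087],"spin":0,"hand":0.25},{"translation":[0,0.05,0.087],"spin":0,"hand":0.25},{"translation":[0,0.03,0.052],"spin":0,"hand":0.25},{"translation":[0,0,0],"spin":0,"hand":0.25}]'

```text
time_s: 19.98
tcp_pos: [661.4, -30.2, 76.1]
ee_rot: [-2.261, -2.181, 0.001]
wrist_force: [-0.0, 1.0, -2.6]
gripper_width: 27.3
finger_force: 50.0
```

>>> carry_out --increments '[{"translation":[0,0.03,0.052],"spin":0,"hand":0.25},{"translation":[0,0.03,0.052],"spin":0,"hand":0.25}]'

```text
time_s: 20.23
tcp_pos: [661.0, -29.6, 76.7]
ee_rot: [-2.261, -2.181, 0.002]
wrist_force: [0.6, -0.9, -9.9]
gripper_width: 27.1
finger_force: 50.0
```

>>> carry_out --increments '[{"translation":[0,0.03,0.052],"spin":0,"hand":0.25},{"translation":[0,0,0],"spin":0,"hand":0.25}]'

```text
time_s: 20.48
tcp_pos: [660.9, -29.5, 77.1]
ee_rot: [-2.261, -2.18, 0.002]
wrist_force: [2.1, -3.6, -13.0]
gripper_width: 26.8
finger_force: 50.0
```

>>> carry_out --increments '[{"translation":[0,0,0],"spin":0,"hand":0.25},{"translation":[0,0,0],"spin":0,"hand":0.25},{"translation":[0,0,0],"spin":0,"hand":0.25},{"translation":[0,0,0],"spin":0,"hand":0.25}]'

```text
time_s: 20.98
tcp_pos: [660.8, -29.4, 77.3]
ee_rot: [-2.26, -2.181, 0.002]
wrist_force: [0.8, -4.9, -17.3]
gripper_width: 27.0
finger_force: 50.0
```

>>> carry_out --increments '[{"translation":[0,0,0],"spin":0,"hand":0.25}]'

```text
time_s: 21.1
tcp_pos: [660.8, -29.4, 77.4]
ee_rot: [-2.26, -2.181, 0.002]
wrist_force: [2.2, -6.1, -17.2]
gripper_width: 27.2
finger_force: 50.0
```

>>> carry_out --increments '[{"translation":[0,-0.03,-0.05],"spin":0,"hand":0.25},{"translation":[0,0,0],"spin":0,"hand":0.25}]'

```text
time_s: 21.35
tcp_pos: [660.9, -29.4, 77.2]
ee_rot: [-2.26, -2.18, 0.002]
wrist_force: [-1.5, -4.5, -14.2]
gripper_width: 26.8
finger_force: 50.0
```

>>> carry_out --increments '[{"translation":[0,0,0],"spin":0,"hand":0.25},{"translation":[0,0,0],"spin":0,"hand":0.25}]'

```text
time_s: 21.6
tcp_pos: [661.0, -29.4, 77.3]
ee_rot: [-2.26, -2.181, 0.001]
wrist_force: [-2.0, -5.3, -14.7]
gripper_width: 26.9
finger_force: 50.0
```

>>> carry_out --increments '[{"translation":[0,0,0],"spin":0,"hand":0.25},{"translation":[0,0,0],"spin":0,"hand":0.25},{"translation":[0,0,0],"spin":0,"hand":0.25}]'

```text
time_s: 21.98
tcp_pos: [661.0, -29.4, 77.3]
ee_rot: [-2.26, -2.181, 0.001]
wrist_force: [-2.4, -3.7, -15.4]
gripper_width: 27.3
finger_force: 50.0
```

>>> carry_out --increments '[{"translation":[0,-0.015,-0.026],"spin":0,"hand":0.25},{"translation":[0,0,0],"spin":0,"hand":0.25}]'

```text
time_s: 22.22
tcp_pos: [661.2, -29.4, 77.2]
ee_rot: [-2.261, -2.181, 0.001]
wrist_force: [-2.2, -4.1, -12.9]
gripper_width: 26.9
finger_force: 50.0
```

>>> carry_out --increments '[{"translation":[0,0,0],"spin":0,"hand":0.25},{"translation":[0,0,0],"spin":0,"hand":0.25},{"translation":[0,0,0],"spin":0,"hand":0.25}]'

```text
time_s: 22.6
tcp_pos: [661.3, -29.4, 77.2]
ee_rot: [-2.261, -2.181, 0.001]
wrist_force: [-4.8, -3.7, -12.3]
gripper_width: 26.8
finger_force: 50.0
```

>>> carry_out --increments '[{"translation":[0,0,0],"spin":0,"hand":0.25},{"translation":[0,0,0],"spin":0,"hand":0.25}]'

```text
time_s: 22.85
tcp_pos: [661.3, -29.4, 77.2]
ee_rot: [-2.261, -2.181, 0.0]
wrist_force: [-3.3, -4.3, -12.7]
gripper_width: 26.7
finger_force: 50.0
```

>>> carry_out --increments '[{"translation":[0,-0.06,-0.104],"spin":0,"hand":0.25},{"translation":[0,-0.05,-0.087],"spin":0,"hand":0.25},{"translation":[0,-0.03,-0.05],"spin":0,"hand":0.25},{"translation":[0,0,0],"spin":0,"hand":0.25}]'

```text
time_s: 23.35
tcp_pos: [663.1, -30.6, 76.0]
ee_rot: [2.259, 2.18, 0.004]
wrist_force: [0.8, 2.9, -2.4]
gripper_width: 27.2
finger_force: 50.0
```

```bash
python3 k.py
```

```text
23.4 [662.9 -30.7  75.9] [ 0.6  3.7 -2.1]
full captop z [55.7 56.5 57.3] 1115
full back x [11.5 16.8 22.9] 667
full front x [-38.8 -27.9 -14.7] 1613
free captop z [56.2 57.  57.9] 1184
free back x [11.5 17.4 22.9] 756
free front x [-38.9 -28.  -14.8] 1584
```

Push slightly more onto the floor, then release and rise.

>>> carry_out --increments '[{"translation":[0,-0.04,-0.07],"spin":0,"hand":0.25},{"translation":[0,-0.02,-0.035],"spin":0,"hand":0.25},{"translation":[0,0,0],"spin":0,"hand":0.25}]'

```text
time_s: 23.78
tcp_pos: [662.9, -30.7, 75.6]
ee_rot: [2.26, 2.18, 0.004]
wrist_force: [-0.7, 6.3, 5.9]
gripper_width: 27.0
finger_force: 50.0
```

>>> carry_out --increments '[{"translation":[0,0.05,0.087],"spin":0,"hand":0.25},{"translation":[0,0,0],"spin":0,"hand":0.55},{"translation":[0,0,0],"spin":0,"hand":0.55},{"translation":[0,0,0],"spin":0,"hand":0.55},{"translation":[0,0,2],"spin":0,"hand":0.55},{"translation":[0,0,4],"spin":0,"hand":0.55},{"translation":[-2,0,0],"spin":0,"hand":0.55},{"translation":[-3,0,0],"spin":0,"hand":0.55},{"translation":[-3,0,0],"spin":0,"hand":0.55},{"translation":[0,0,0],"spin":0,"hand":0.55}]'

```text
time_s: 25.02
tcp_pos: [580.2, -31.1, 135.8]
ee_rot: [-2.261, -2.181, 0.0]
wrist_force: [0.7, 0.5, -0.0]
gripper_width: 47.9
finger_force: 0.0
```

```bash
python3 k.py
```

```text
25.075 [582.  -31.2 136. ] [ 0.1 -0.4  0.7]
full captop z [55.6 56.5 57.4] 619
full back x [12.5 25.9 36.9] 901
full front x [-38.2 -28.1 -15.3] 838
free captop z [55.7 56.8 57.7] 637
free back x [11.8 25.9 36.5] 981
free front x [-38.6 -28.2 -15.4] 875
```

>>> carry_out --increments '[{"translation":[-0.25,0.35,-2],"spin":0,"hand":0.55},{"translation":[0,0,-2],"spin":0,"hand":0.55},{"translation":[0,0,-1.5],"spin":0,"hand":0.55},{"translation":[0,0,-0.5],"spin":0,"hand":0.55},{"translation":[0,0,0],"spin":0,"hand":0.55}]' --newtons 30

```text
time_s: 25.7
tcp_pos: [579.4, -27.5, 74.6]
ee_rot: [-2.261, -2.181, 0.0]
wrist_force: [0.0, -0.2, -0.1]
gripper_width: 48.4
finger_force: 0.0
```

>>> carry_out --increments '[{"translation":[0,0,0],"spin":0,"hand":0.25},{"translation":[0,0,0],"spin":0,"hand":0.25},{"translation":[0,0,0],"spin":0,"hand":0.25}]'

```text
time_s: 26.08
tcp_pos: [579.4, -27.5, 75.1]
ee_rot: [2.261, 2.181, 0.001]
wrist_force: [0.6, 0.8, 1.3]
gripper_width: 27.1
finger_force: 30.0
```

>>> carry_out --increments '[{"translation":[0,0,0],"spin":0,"hand":0.25},{"translation":[0,0.05,0.087],"spin":0,"hand":0.25},{"translation":[0,0.03,0.052],"spin":0,"hand":0.25},{"translation":[0,0,0],"spin":0,"hand":0.25}]' --newtons 50

```text
time_s: 26.58
tcp_pos: [578.8, -27.0, 75.8]
ee_rot: [-2.261, -2.181, 0.001]
wrist_force: [1.2, -3.6, -2.2]
gripper_width: 26.9
finger_force: 50.0
```

>>> carry_out --increments '[{"translation":[0,0.015,0.026],"spin":0,"hand":0.25},{"translation":[0,0,0],"spin":0,"hand":0.25},{"translation":[0,0,0],"spin":0,"hand":0.25}]'

```text
time_s: 26.95
tcp_pos: [578.8, -26.9, 76.0]
ee_rot: [-2.261, -2.181, 0.001]
wrist_force: [0.8, -4.9, -3.7]
gripper_width: 27.2
finger_force: 50.0
```

>>> carry_out --increments '[{"translation":[0,0.025,0.043],"spin":0,"hand":0.25},{"translation":[0,0,0],"spin":0,"hand":0.25},{"translation":[0,0,0],"spin":0,"hand":0.25}]'

```text
time_s: 27.32
tcp_pos: [578.7, -26.9, 76.3]
ee_rot: [-2.261, -2.181, 0.002]
wrist_force: [0.4, -5.2, -5.0]
gripper_width: 26.9
finger_force: 50.0
```

>>> carry_out --increments '[{"translation":[0,0.01,0.04],"spin":0,"hand":0.25},{"translation":[0,0,0],"spin":0,"hand":0.25}]'

```text
time_s: 27.58
tcp_pos: [578.6, -26.9, 76.5]
ee_rot: [-2.261, -2.181, 0.002]
wrist_force: [0.3, -7.3, -7.0]
gripper_width: 27.0
finger_force: 50.0
```

>>> carry_out --increments '[{"translation":[0,0,0],"spin":0,"hand":0.25},{"translation":[0,0,0],"spin":0,"hand":0.25}]'

```text
time_s: 27.82
tcp_pos: [578.6, -26.9, 76.5]
ee_rot: [-2.261, -2.181, 0.002]
wrist_force: [1.1, -5.5, -6.0]
gripper_width: 27.1
finger_force: 50.0
```

>>> carry_out --increments '[{"translation":[0,0.01,0.045],"spin":0,"hand":0.25},{"translation":[0,0,0],"spin":0,"hand":0.25},{"translation":[0,0,0],"spin":0,"hand":0.25}]'

```text
time_s: 28.2
tcp_pos: [578.4, -26.9, 76.8]
ee_rot: [-2.261, -2.181, 0.003]
wrist_force: [1.5, -7.8, -7.9]
gripper_width: 26.6
finger_force: 50.0
```

>>> carry_out --increments '[{"translation":[0,0,0.015],"spin":0,"hand":0.25},{"translation":[0,0,0],"spin":0,"hand":0.25}]'

```text
time_s: 28.45
tcp_pos: [578.4, -26.9, 76.8]
ee_rot: [-2.261, -2.181, 0.003]
wrist_force: [0.5, -8.2, -8.3]
gripper_width: 26.7
finger_force: 50.0
```

>>> carry_out --increments '[{"translation":[0,0,0.015],"spin":0,"hand":0.25},{"translation":[0,0,0],"spin":0,"hand":0.25}]'

```text
time_s: 28.7
tcp_pos: [578.4, -26.9, 76.9]
ee_rot: [-2.261, -2.181, 0.003]
wrist_force: [1.9, -8.2, -9.4]
gripper_width: 26.9
finger_force: 50.0
```

>>> carry_out --increments '[{"translation":[0,0,0.01],"spin":0,"hand":0.25},{"translation":[0,0,0],"spin":0,"hand":0.25},{"translation":[0,0,0],"spin":0,"hand":0.25}]'

```text
time_s: 29.08
tcp_pos: [578.4, -26.9, 76.9]
ee_rot: [-2.261, -2.181, 0.003]
wrist_force: [1.5, -7.4, -10.5]
gripper_width: 27.1
finger_force: 50.0
```

>>> carry_out --increments '[{"translation":[0,0,0],"spin":0,"hand":0.25},{"translation":[0,0,0],"spin":0,"hand":0.25},{"translation":[0,0,0],"spin":0,"hand":0.25},{"translation":[0,0,0],"spin":0,"hand":0.25}]'

```text
time_s: 29.58
tcp_pos: [578.4, -26.9, 76.9]
ee_rot: [-2.261, -2.181, 0.003]
wrist_force: [1.3, -7.6, -10.5]
gripper_width: 26.9
finger_force: 50.0
```

>>> carry_out --increments '[{"translation":[0,-0.05,-0.1],"spin":0,"hand":0.25},{"translation":[0,-0.05,-0.1],"spin":0,"hand":0.25},{"translation":[0,-0.03,-0.06],"spin":0,"hand":0.25},{"translation":[0,0,0],"spin":0,"hand":0.25}]'

```text
time_s: 30.08
tcp_pos: [579.1, -27.2, 75.5]
ee_rot: [-2.261, -2.181, -0.0]
wrist_force: [-1.3, -2.2, -1.6]
gripper_width: 27.0
finger_force: 50.0
```

>>> carry_out --increments '[{"translation":[0,-0.02,-0.04],"spin":0,"hand":0.25},{"translation":[0,0,0],"spin":0,"hand":0.25}]'

```text
time_s: 30.32
tcp_pos: [579.2, -27.4, 75.1]
ee_rot: [2.261, 2.181, 0.001]
wrist_force: [0.2, -1.4, 0.1]
gripper_width: 26.9
finger_force: 50.0
```

```bash
python3 k.py
```

```text
30.375 [579.2 -27.4  75.1] [-0.5 -1.1  0.4]
full captop z [55.6 56.5 57.3] 1177
full back x [11.6 17.7 37.7] 808
full front x [-38.8 -27.9 -14.6] 1592
free captop z [55.5 56.7 57.6] 1183
free back x [11.1 16.1 22.6] 651
free front x [-39.3 -28.5 -15. ] 1660
```

>>> carry_out --increments '[{"translation":[0,-0.04,-0.07],"spin":0,"hand":0.25},{"translation":[0,-0.02,-0.035],"spin":0,"hand":0.25},{"translation":[0,0,0],"spin":0,"hand":0.25}]'

```text
time_s: 30.75
tcp_pos: [579.3, -27.4, 74.9]
ee_rot: [-2.261, -2.18, -0.002]
wrist_force: [-3.6, 4.1, 9.3]
gripper_width: 26.8
finger_force: 50.0
```

>>> carry_out --increments '[{"translation":[0,0.04,0.07],"spin":0,"hand":0.25},{"translation":[0,0,0],"spin":0,"hand":0.55},{"translation":[0,0,0],"spin":0,"hand":0.55},{"translation":[0,0,0],"spin":0,"hand":0.55},{"translation":[0,0,3],"spin":0,"hand":0.55},{"translation":[0,0,5],"spin":0,"hand":0.55},{"translation":[0,0,5],"spin":0,"hand":0.75},{"translation":[-1,-5,3],"spin":-0.17,"hand":0.75},{"translation":[-1,-5,0],"spin":-0.17,"hand":0.75},{"translation":[-1,-5,0],"spin":-0.17,"hand":0.75}]'

```text
time_s: 32.0
tcp_pos: [548.8, -179.2, 235.3]
ee_rot: [2.741, 1.533, 0.001]
wrist_force: [0.5, -0.1, -0.1]
gripper_width: 66.0
finger_force: 0.0
```

>>> carry_out --increments '[{"translation":[-3,-5,0],"spin":-0.17,"hand":0.75},{"translation":[-3,-4,0],"spin":-0.17,"hand":0.75},{"translation":[-2.5,-1.5,0],"spin":-0.17,"hand":0.75},{"translation":[0,0,0],"spin":-0.18,"hand":0.75},{"translation":[0,0,0],"spin":0,"hand":0.75},{"translation":[0,0,0],"spin":0,"hand":0.75}]'

```text
time_s: 32.75
tcp_pos: [464.3, -282.7, 234.6]
ee_rot: [3.097, 0.529, 0.0]
wrist_force: [-0.2, 0.8, 1.3]
gripper_width: 65.6
finger_force: 0.0
```

```bash
cat > m.py <<'E'
from h import *
import sys
x,y,z,r=map(float,sys.argv[1:5]); 
p,d,k=grab("wrist",sys.argv[5]); W=cloud(d,k);Q=W.reshape(-1,3);o=robot.get_obs()
Rm=R.from_rotvec(o["ee_rot"]).as_matrix();print(o["time_s"],o["tcp_pos"].round(1),"close",np.degrees(np.arctan2(Rm[1,1],Rm[0,1])).round(1),o["qpos"].round(2))
m=(np.hypot(Q[:,0]-x,Q[:,1]-y)<r)&(abs(Q[:,2]-z)<4); P=Q[m]; q=cv2.minAreaRect(P[:,:2].astype(np.float32)); print(len(P),np.round(q[0],1),np.round(q[1],1),round(q[2],1),"z",np.median(P[:,2]).round(1))
# world bbox of z-range, trimmed in rect frame
a=np.deg2rad(q[2]); U=np.array([[np.cos(a),np.sin(a)],[-np.sin(a),np.cos(a)]]); l=P[:,:2]@U.T; lo,hi=np.percentile(l,1,0),np.percentile(l,99,0); print("trim c",(U.T@((lo+hi)/2)).round(1),(hi-lo).round(1))
E
python3 m.py 465 -283 31 95 pics/w10.png
```

```text
32.8 [ 464.3 -282.6  234.6] close -70.6 [-0.57  0.31  1.82  0.    1.02  0.66]
1226 [ 465.  -283.7] [141.   45.1] 18.5 z 31.1
trim c [ 465.2 -283.5] [140.1  44.8]
```

>>> carry_out --increments '[{"translation":[0.08,-0.1,-5],"spin":-0.01,"hand":0.75},{"translation":[0,0,-5],"spin":0,"hand":0.75},{"translation":[0,0,-5],"spin":0,"hand":0.75},{"translation":[0,0,-4],"spin":0,"hand":0.75},{"translation":[0,0,-1.5],"spin":0,"hand":0.75},{"translation":[0,0,0],"spin":0,"hand":0.75},{"translation":[0,0,0],"spin":0,"hand":0.4},{"translation":[0,0,0],"spin":0,"hand":0.4},{"translation":[0,0,0],"spin":0,"hand":0.4},{"translation":[0,0,0],"spin":0,"hand":0.4}]' --newtons 20

```text
time_s: 34.05
tcp_pos: [465.5, -284.2, 30.9]
ee_rot: [3.099, 0.508, 0.002]
wrist_force: [-0.1, 1.0, 8.1]
gripper_width: 43.7
finger_force: 20.0
```

```bash
python3 - <<'E'
import numpy as np,cv2
for f in ("scene0.npz","side0.npz"):
    W=np.load(f)["W"].reshape(-1,3); m=(W[:,0]>320)&(W[:,0]<540)&(W[:,1]>220)&(W[:,1]<420)&(abs(W[:,2]-58)<5); q=cv2.minAreaRect(W[m][:,:2].astype(np.float32)); print(m.sum(),q)
E
```

```text
309 ((461.576171875, 301.6271667480469), (144.7012481689453, 50.795413970947266), 2.000046730041504)
358 ((465.01129150390625, 299.1509704589844), (141.28582763671875, 53.90625762939453), 1.3065693378448486)
```

>>> carry_out --increments '[{"translation":[0,0,2],"spin":0,"hand":0.4},{"translation":[0,0,4],"spin":0,"hand":0.4},{"translation":[0,0,5],"spin":0,"hand":0.4},{"translation":[0,0,5],"spin":0,"hand":0.4},{"translation":[0,0,4],"spin":0,"hand":0.4},{"translation":[0,0,0],"spin":0,"hand":0.4}]'

```text
time_s: 34.8
tcp_pos: [466.4, -284.9, 233.2]
ee_rot: [3.095, 0.507, 0.008]
wrist_force: [0.6, -0.4, -1.0]
gripper_width: 43.6
finger_force: 20.0
```

>>> carry_out --increments '[{"translation":[-1.1,4.9,0],"spin":-0.03,"hand":0.4},{"translation":[-1.1,4.9,0],"spin":-0.03,"hand":0.4},{"translation":[-1.1,4.9,0],"spin":-0.03,"hand":0.4},{"translation":[-1.1,4.9,0],"spin":-0.03,"hand":0.4},{"translation":[-1.1,4.9,0],"spin":-0.03,"hand":0.4},{"translation":[-1.1,4.9,0],"spin":-0.03,"hand":0.4},{"translation":[-1.1,4.9,0],"spin":-0.03,"hand":0.4},{"translation":[-1.1,4.9,0],"spin":-0.03,"hand":0.4},{"translation":[-1.1,4.9,0],"spin":-0.03,"hand":0.4},{"translation":[-1.1,4.9,0],"spin":-0.03,"hand":0.4}]'

```text
time_s: 36.05
tcp_pos: [353.4, 207.3, 228.5]
ee_rot: [3.14, 0.038, -0.002]
wrist_force: [1.7, -0.3, -0.7]
gripper_width: 43.6
finger_force: 20.0
```

>>> carry_out --increments '[{"translation":[-1.1,4.9,0],"spin":0,"hand":0.4},{"translation":[-1.1,4.9,0],"spin":0,"hand":0.4},{"translation":[0,0,0],"spin":0,"hand":0.4},{"translation":[0,0,0],"spin":0,"hand":0.4}]'

```text
time_s: 36.55
tcp_pos: [332.0, 303.3, 228.5]
ee_rot: [3.139, 0.04, -0.003]
wrist_force: [-0.4, -0.5, -0.7]
gripper_width: 43.8
finger_force: 20.0
```

```bash
python3 m.py 463 300 58 95 pics/w11.png; python3 - <<'E'
from h import *
p,d,k=grab("wrist");W=cloud(d,k);Q=W.reshape(-1,3);o=robot.get_obs();L=(Q-o["tcp_pos"])@R.from_rotvec(o["ee_rot"]).as_matrix()
m=(abs(L[:,1])<27)&(abs(L[:,2])<8)&(L[:,0]>20)&(L[:,0]<100); print("held rim (tool)",m.sum(),np.percentile(L[m],[1,50,99],axis=0).round(1))
q=cv2.minAreaRect(L[m][:,:2].astype(np.float32)); print(q)
E
```

```text
36.6 [332.3 303.  228.7] close -88.6 [ 0.71  0.18  2.01 -0.    0.95  2.26]
1578 [457.4 300.7] [129.2  45.6] 1.2 z 58.2
trim c [456.6 300.8] [127.4  45.1]
held rim (tool) 2999 [[ 20.8 -21.6  -1.4]
 [ 55.1   0.6   0.1]
 [ 70.4  23.3   7.3]]
((45.256771087646484, 0.8137378692626953), (45.468292236328125, 50.41331100463867), 89.99594116210938)
```

View pics/w11.png

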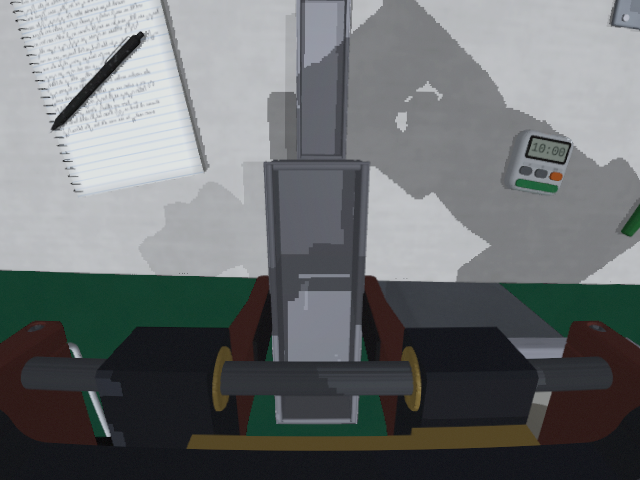

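>>> carry_out --increments '[{"translation":[-2,0,0],"spin":0,"hand":0.4},{"translation":[-2,0,2],"spin":0,"hand":0.4},{"translation":[0,0,3],"spin":0,"hand":0.4},{"translation":[0,0,0],"spin":0,"hand":0.4},{"translation":[0,0,0],"spin":0,"hand":0.4}]'

```text
time_s: 37.28
tcp_pos: [292.2, 303.5, 278.9]
ee_rot: [3.141, 0.038, -0.001]
wrist_force: [0.0, -0.2, -1.2]
gripper_width: 44.0
finger_force: 20.0
```

```bash
cat > n.py <<'E'
from h import *
for _ in range(3):
    p,d,k=grab("wrist");W=cloud(d,k);Q=W.reshape(-1,3);o=robot.get_obs();Rm=R.from_rotvec(o["ee_rot"]).as_matrix();L=(Q-o["tcp_pos"])@Rm
    print(o["tcp_pos"].round(1),"close",np.degrees(np.arctan2(Rm[1,1],Rm[0,1])).round(2))
    def f(m,nm):
        P=L[m]; e=np.percentile(P,[1,99],axis=0)
        out=[]
        for x0 in (30,45,60) if nm=="held" else (130,160,190,220):
            s=P[abs(P[:,0]-x0)<8]; 
            if len(s)>10: out.append((x0,*np.percentile(s[:,1],[1,99]).round(1),s[:,2].mean().round(1)))
        print(nm,len(P),"x",e[:,0].round(1),out)
    f((abs(L[:,1])<30)&(abs(L[:,2])<6)&(L[:,0]>20)&(L[:,0]<100),"held")
    f((abs(Q[:,2]-58)<3.5)&(abs(Q[:,1]-300)<35)&(Q[:,0]>370)&(Q[:,0]<560),"pile")
E
python3 n.py
```

```text
[292.2 303.4 278.6] close -88.61
held 2941 x [20.7 70.7] [(30, np.float64(-21.6), np.float64(23.4), np.float64(-0.1)), (45, np.float64(-21.6), np.float64(23.3), np.float64(-0.0)), (60, np.float64(-21.6), np.float64(23.3), np.float64(-0.2))]
pile 1042 x [ 99.8 206.6] [(130, np.float64(-16.3), np.float64(28.3), np.float64(220.2)), (160, np.float64(-16.0), np.float64(28.5), np.float64(220.1)), (190, np.float64(-15.7), np.float64(28.9), np.float64(220.3))]
[292.2 303.5 278.5] close -88.61
held 2929 x [20.7 70.6] [(30, np.float64(-21.5), np.float64(23.5), np.float64(0.2)), (45, np.float64(-21.6), np.float64(23.5), np.float64(0.1)), (60, np.float64(-21.5), np.float64(23.5), np.float64(0.1))]
pile 1018 x [100.5 206.3] [(130, np.float64(-16.1), np.float64(28.4), np.float64(220.2)), (160, np.float64(-15.8), np.float64(27.9), np.float64(220.4)), (190, np.float64(-16.4), np.float64(28.9), np.float64(220.1))]
[292.4 303.6 278.6] close -88.6
held 2908 x [20.8 70.5] [(30, np.float64(-21.4), np.float64(23.5), np.float64(0.2)), (45, np.float64(-21.5), np.float64(23.5), np.float64(0.2)), (60, np.float64(-21.5), np.float64(23.5), np.float64(0.1))]
pile 1003 x [100.3 206.2] [(130, np.float64(-16.0), np.float64(27.6), np.float64(220.3)), (160, np.float64(-15.7), np.float64(28.0), np.float64(220.3)), (190, np.float64(-16.3), np.float64(29.0), np.float64(220.0))]
```

>>> carry_out --increments '[{"translation":[5,-0.03,0],"spin":0,"hand":0.4},{"translation":[5,-0.03,-1],"spin":0,"hand":0.4},{"translation":[5,-0.03,-3],"spin":0,"hand":0.4},{"translation":[1.97,-0.02,-4],"spin":0.003,"hand":0.4},{"translation":[0,0,-4],"spin":0,"hand":0.4},{"translation":[0,0,-3.5],"spin":0,"hand":0.4},{"translation":[0,0,-2],"spin":0,"hand":0.4},{"translation":[0,0,0],"spin":0,"hand":0.4},{"translation":[0,0,0],"spin":0,"hand":0.4}]'

```text
time_s: 38.55
tcp_pos: [462.8, 303.1, 104.8]
ee_rot: [-3.141, -0.043, -0.0]
wrist_force: [0.9, 0.3, 0.1]
gripper_width: 43.6
finger_force: 20.0
```

```bash
python3 - <<'E'
from h import *
o=robot.get_obs();print(o["time_s"],o["tcp_pos"].round(1),o["wrist_force"].round(1))
# compare held tray rim & pile rim from scene/side
for n in("scene","side"):
    p,d,k=grab(n);Q=cloud(d,k).reshape(-1,3)
    for z in (o["tcp_pos"][2]+1,58):
        m=(abs(Q[:,0]-462)<95)&(abs(Q[:,1]-301)<40)&(abs(Q[:,2]-z)<3); P=Q[m]
        if len(P)>20: print(n,z.__round__(0),len(P),np.percentile(P,[1,50,99],axis=0).round(1).tolist())
E
```

```text
38.55 [462.8 303.1 104.8] [0.9 0.3 0.1]
scene 106.0 143 [[389.6, 270.8, 102.9], [426.2, 303.7, 106.1], [498.3, 328.2, 108.7]]
scene 58 121 [[389.6, 277.3, 55.2], [440.9, 281.0, 58.2], [531.2, 325.0, 61.0]]
side 106.0 215 [[395.0, 269.4, 102.9], [450.1, 283.5, 105.9], [535.3, 328.1, 108.7]]
side 58 144 [[394.5, 272.0, 55.1], [455.0, 278.7, 58.0], [533.8, 321.4, 60.8]]
```

>>> carry_out --increments '[{"translation":[-0.07,-0.06,-0.5],"spin":0,"hand":0.4},{"translation":[0,0,-0.5],"spin":0,"hand":0.4},{"translation":[0,0,-0.3],"spin":0,"hand":0.4},{"translation":[0,0,-0.2],"spin":0,"hand":0.4},{"translation":[0,0,0],"spin":0,"hand":0.4}]'

```text
time_s: 39.28
tcp_pos: [461.8, 302.4, 89.4]
ee_rot: [3.141, 0.044, -0.001]
wrist_force: [0.7, -0.7, -1.5]
gripper_width: 44.1
finger_force: 20.0
```

>>> carry_out --increments '[{"translation":[0,0,-0.15],"spin":0,"hand":0.4},{"translation":[0,0,-0.15],"spin":0,"hand":0.4},{"translation":[0,0,0],"spin":0,"hand":0.4}]'

```text
time_s: 39.65
tcp_pos: [461.8, 302.4, 86.5]
ee_rot: [3.141, 0.044, -0.0]
wrist_force: [0.5, -0.0, -1.3]
gripper_width: 44.0
finger_force: 20.0
```

>>> carry_out --increments '[{"translation":[0,0,-0.1],"spin":0,"hand":0.4},{"translation":[0,0,-0.05],"spin":0,"hand":0.4},{"translation":[0,0,0],"spin":0,"hand":0.4}]'

```text
time_s: 40.02
tcp_pos: [461.8, 302.5, 85.1]
ee_rot: [3.141, 0.044, -0.0]
wrist_force: [-0.4, 0.0, -1.1]
gripper_width: 44.0
finger_force: 20.0
```

>>> carry_out --increments '[{"translation":[0,0,-0.06],"spin":0,"hand":0.4},{"translation":[0,0,-0.05],"spin":0,"hand":0.4},{"translation":[0,0,0],"spin":0,"hand":0.4}]'

```text
time_s: 40.4
tcp_pos: [461.9, 302.5, 84.9]
ee_rot: [-3.141, -0.044, -0.0]
wrist_force: [-2.0, -1.7, 8.9]
gripper_width: 43.4
finger_force: 20.0
```

Seated (contact at 84.9). Release and rise straight up, then verify.

>>> carry_out --increments '[{"translation":[0,0,0.08],"spin":0,"hand":0.4},{"translation":[0,0,0],"spin":0,"hand":0.6},{"translation":[0,0,0],"spin":0,"hand":0.75},{"translation":[0,0,0],"spin":0,"hand":0.75},{"translation":[0,0,2],"spin":0,"hand":0.75},{"translation":[0,0,4],"spin":0,"hand":0.75},{"translation":[0,0,5],"spin":0,"hand":0.75},{"translation":[-3,0,3],"spin":0,"hand":0.75},{"translation":[-3,0,0],"spin":0,"hand":0.75},{"translation":[0,0,0],"spin":0,"hand":0.75}]'

```text
time_s: 41.65
tcp_pos: [400.4, 302.3, 225.2]
ee_rot: [3.141, 0.046, -0.0]
wrist_force: [-0.1, 0.4, -0.8]
gripper_width: 65.7
finger_force: 0.0
```

```bash
python3 m.py 462 301 85 95 pics/w12.png; python3 - <<'E'
from h import *
for n in("scene","side"):
    p,d,k=grab(n,f"pics/{n}9.png");W=cloud(d,k);Q=W.reshape(-1,3);W0=np.load(n+"0.npz")["W"]
    m=(abs(Q[:,0]-462)<95)&(abs(Q[:,1]-301)<40)&(Q[:,2]>50)&(Q[:,2]<100);P=Q[m];print(n,"max z",np.percentile(P[:,2],[50,98]).round(1))
    for z in (85,58):
        k2=m&(abs(Q[:,2]-z)<2.5); print(z,k2.sum(),np.percentile(Q[k2],[1,99],axis=0).round(1).tolist() if k2.sum() else "")
    for nm,(x,y,r) in dict(timer=(389,60,60),cup=(682,-285,45),marker=(373,-100,85)).items():
        c=[]
        for V in (W0.reshape(-1,3),Q):
            s=(np.hypot(V[:,0]-x,V[:,1]-y)<r)&(V[:,2]>6)&(V[:,2]<75); c.append((int(s.sum()),V[s].mean(0).round(1).tolist()))
        print(nm,c)
c=np.hstack([cv2.imread("pics/w12.png")[:300,120:520],cv2.resize(cv2.imread("pics/side9.png")[150:300,190:400],(400,300))]); cv2.imwrite("pics/v12.png",c)
E
```

```text
41.7 [401.6 302.6 225.1] close -88.3 [ 0.62  0.26  1.91 -0.    0.97  2.16]
2017 [461.5 301.9] [140.8  45.6] 1.6 z 85.2
trim c [461.9 301.8] [139.4  45.1]
scene max z [69.5 88.4]
85 205 [[389.4, 277.5, 82.6], [531.7, 328.9, 87.4]]
58 112 [[390.2, 276.7, 55.6], [528.9, 323.5, 60.5]]
timer [(633, [388.0, 59.7, 17.0]), (630, [387.9, 59.9, 17.1])]
cup [(487, [671.4, -288.9, 45.2]), (474, [671.4, -289.2, 46.2])]
marker [(429, [371.8, -98.0, 14.2]), (430, [371.3, -97.3, 14.2])]
side max z [71.8 88.1]
85 236 [[394.1, 274.8, 82.7], [534.4, 326.4, 87.4]]
58 120 [[394.6, 272.9, 55.6], [530.6, 324.2, 60.4]]
timer [(631, [391.7, 52.7, 15.3]), (638, [391.7, 52.6, 15.3])]
cup [(688, [674.2, -296.9, 44.6]), (682, [674.3, -296.8, 45.0])]
marker [(461, [374.3, -103.9, 12.9]), (462, [375.4, -104.5, 13.0])]
```

View pics/v12.png

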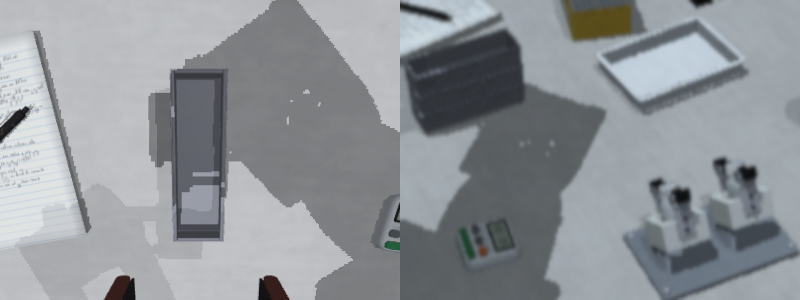

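The picture shows the tray nested squarely on the pile (left, around 200,155) and both bottles seated in the holders (right, around 665,210 and 735,190).

```bash
python3 -c "
from bench import robot
print(robot.close_job())"
```

```text
the job is handed in; nothing more can be done
None
```

The job is handed in at about 42 s: the last bottle is clipped fully home and both bottles held a tug of about 13 N for over half a second (the first briefly crept to about 18 N before I eased it). The emptied tray sits squarely nested on the pile, and the timer, cup and marker are where they were.

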